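# Bed and lay a small running-bond stone wall

### The arm

A 6-joint arm with a two-finger parallel gripper is mounted at the origin on the work surface. World frame = base frame: x ahead of the robot, y to its left, z up, the work surface at z = 0. Lengths are in m, angles in rad, forces in N, time in s.
With the tool pointing down it reaches from about 0.275 to 0.75 m from the base axis. Payload 10.2 kg.
Tool frame: the origin (TCP) lies midway between the tips of the shut fingers; the grasp point (between the pads) lies env.grip_depth behind it (env.grip_depth is the distance from the TCP to the grasp point, in m); z points along the fingers, y is the line along which they close (so a half turn about z gives the same grasp; the last joint's range is limited). The gripper opens to 85 mm and grips with 20 to 120 N. Pads are 22 mm wide; open, the fingers measure 114 mm over their backs; the gripper's body (76 mm by 85 mm) begins 54 mm behind the grasp point. The pads swing forward as they close: fully open they stand 13 mm farther back than shut.
Start: joints at [-1.374, 0.313, 1.498, -0, 1.331, -0.223], TCP at [0.214, -0.479, 0.231] pointing down, gripper open.
Joint ranges: [-2.94, 2.94], [-0.97, 2.17], [0.19, 2.56], [-1.23, 4.37], [0.02, 3.11], [-2.88, 2.88]. Speed limits (rad/s): [2.39, 2.39, 3.01, 3.14, 3.14, 3.14].

### API

Orientations are given as [roll, pitch, yaw] about the fixed x, y, z axes, in that order (R = Rz(yaw) Ry(pitch) Rx(roll)).
In Python, from bench import state, cams, sign_off, env gives the robot as it stands. The module is installed in compiled form; this text tells all that it offers.
- The arm moves only by the tool carry_out, never from a script. Its argument "motion" is a list of rows, each a list of 5 numbers: the shift along the tool's x, y, z in units of 0.1 m (1.0 is 0.1 m), then the turn about the tool's z in units of 90 degrees (1.0 is 90 degrees), then the opening, from 0 (shut) to 1 (fully open). In form: [[x, y, z, spin, jaw], ...]. A call has 1 to 5 rows; each row shifts and turns the commanded pose from where the row before left it, along the tool's axes as they then stand; what a row does not reach is not made up. A row lasts 1/10 s, in which the tool goes at most 50 mm and 8.59 degrees, less where a joint would pass 70% of its speed; a pose out of reach is approached as far as the arm can. A call with a number of a shift or a turn outside -1 to 1 is refused whole. A call with a gripper value outside its range is refused whole. The fingers move at their own pace and stop on an object; "grip_force" is the grip in N (left out, the last holds). Time passes only in rows, so rows that do not move let the fingers close. It gives the time, the measured TCP pose, the force, the opening and the grip force at its end, in the units of the state.
- state(): the state, without advancing time (a new reading comes with each control period).
- cams.grab_frame(name): name is "side" or "top" or "wrist"; returns a dict with "frame" (384x512x3 uint8, red, green, blue), "range_z" (384x512 float32, m along the optical axis (not along the pixel's ray), 0 where there is no reading), "mtx" (3x3 intrinsics, pixels), "R" (3x3) and "t" (3): a world point X has camera coordinates R X + t; the wrist camera has in their place "mount" (4x4, takes a point from camera to tool coordinates, whose origin is the TCP and whose axes are the flange's). Camera axes: x right, y down, z forward; pixel columns grow to the right and rows downward; lengths in m; the calibration is good to about 2 mm. A picture is of the moment at which its call begins: read the wrist's pose just before it.
- sign_off(): hands the job in; it is judged then, once.
The state is a dict: "t": time; "joint_positions": joint angles; "dq": joint speeds; "tau": joint torques, N m; "position": TCP position; "tool_rot": TCP orientation; "force": force on the tool from outside, world axes, zero at the start; "ft_torque": the same for the moment, N m; "opening": finger opening in m; "gripper_force": force on a finger pad.
Only numpy, scipy, OpenCV 4.12 (cv2) and the standard library are available. Lean on these libraries where they do the work, as an engineer would, in place of code of your own. Each camera call takes 0.05 s, during which the arm holds its last target. There are 200 camera calls.

### The job

Dip the round brush's bristles well into the green pot, brush them along the top of the set row of stones from its red-banded end to the other end, stand the brush back upright on its saucer, and only then lay a complete new course of three loose slate blocks on the row in running bond: lengthways, faces flush with the row, each centred over a joint below. Then dip again, brush the top of the new course in the same direction from end to end, put the brush back upright on the saucer, and lay the one or two blocks left over the joints of the new course in the same way. Leave the other things on the bench where they are and the pot upright.

Things in the scene. Friction and masses are not known exactly. Their poses are not given: they have to be found in the camera images.
- bed: fixed row of four light-grey stones on a 70 x 360 x 15 mm concrete plinth. Each stone 44 wide (x), 80 long (y), 44 high; 4 mm cream joints at y = -84, 0, 84 mm; row 332 mm long, its flat top 59 mm above the origin. Red band round the +y end. Origin: centre of the plinth underside, on the bench; y along the row to the red end, z up
- block1: loose dark slate block, one of 4 or 5 alike (may be absent), 80 x 44 x 44 mm (square section), about 0.4 kg, lying on the bench. Origin at its centre; x along its 80 mm length. Laid with 4 mm open joints (84 mm pitch): three in the first new course, over the joints of the row, any others in the next, over the joints of that course
- block2: loose dark slate block, one of 4 or 5 alike (may be absent), 80 x 44 x 44 mm (square section), about 0.4 kg, lying on the bench. Origin at its centre; x along its 80 mm length. Laid with 4 mm open joints (84 mm pitch): three in the first new course, over the joints of the row, any others in the next, over the joints of that course
- block3: loose dark slate block, one of 4 or 5 alike (may be absent), 80 x 44 x 44 mm (square section), about 0.4 kg, lying on the bench. Origin at its centre; x along its 80 mm length. Laid with 4 mm open joints (84 mm pitch): three in the first new course, over the joints of the row, any others in the next, over the joints of that course
- block4: loose dark slate block, one of 4 or 5 alike (may be absent), 80 x 44 x 44 mm (square section), about 0.4 kg, lying on the bench. Origin at its centre; x along its 80 mm length. Laid with 4 mm open joints (84 mm pitch): three in the first new course, over the joints of the row, any others in the next, over the joints of that course
- block5: loose dark slate block, one of 4 or 5 alike (may be absent), 80 x 44 x 44 mm (square section), about 0.4 kg, lying on the bench. Origin at its centre; x along its 80 mm length. Laid with 4 mm open joints (84 mm pitch): three in the first new course, over the joints of the row, any others in the next, over the joints of that course
- low1 (a point): centre of a block properly laid in the first new course, over a joint of the row (81 mm above the bench); y along the row, z up
- low2 (a point): centre of a block properly laid in the first new course, over a joint of the row (81 mm above the bench); y along the row, z up
- low3 (a point): centre of a block properly laid in the first new course, over a joint of the row (81 mm above the bench); y along the row, z up
- high1 (a point): centre of a block properly laid in the second new course, over a joint between two first-course blocks (125 mm above the bench); one or both are used; y along the row, z up
- high2 (a point): centre of a block properly laid in the second new course, over a joint between two first-course blocks (125 mm above the bench); one or both are used; y along the row, z up
- pot: loose open green plastic pot, outside diameter 92 mm at the foot and 98 mm at the rim, 55 mm high, wall 4 mm, floor 8 mm thick, 0.35 kg, nothing to see in it. Origin: centre of its underside, z up
- saucer: fixed round flat white saucer (disc), 90 mm diameter, 8 mm thick, no rim. Origin: centre of its underside, z up; its top is at z = 8 mm
- brush: round stubby brush, rigid, 120 mm tall, standing bristles down on the saucer: bristle head 40 mm diameter, 45 mm high, brass ferrule 42 mm diameter from 45 to 60 mm, red round handle 26 mm diameter from 60 to 120 mm; 0.12 kg. Origin: centre of the flat bristle end; z along the handle
- seal: bystander: small upright marble block, 36 x 36 x 50 mm, left of the row. Origin: centre of its underside
- whetstone: bystander: small reddish whetstone, 30 x 55 x 22 mm, right of the row. Origin: centre of its underside
- chisel: bystander: flat steel chisel with blue grip end, about 200 mm long along its y, 16 mm wide, 14 mm high, lying beyond the row. Origin: underside, near the middle
- mallet: bystander: wooden mallet lying beyond the row, head 70 x 110 x 70 mm, handle to +y. Origin: underside of the head
- pen: bystander: white and blue marker pen, 120 mm long, 14 mm thick, lying beyond the row. Origin: underside, middle
Not all that is in view belongs to the job. What is shaped like the block3 but orange is not meant.

How it is judged:
On the way, in this order (a step that is already met when the one before it is completed fails the run):
1. the held brush is dipped: its bristle end is inside the pot, at least 20 mm below the rim (contact force between the fingers and brush above 0.5 N and horizontal distance between brush and pot below 0.035 m and z of brush in the frame of pot between 0 and 0.035 m), for 0.2 s.
2. the held brush's bristle end is on (within 8 mm) the top of the red-banded end stone of the row (contact force between the fingers and brush above 0.5 N and y of brush in the frame of bed between 0.086 and 0.17 m and x of brush in the frame of bed between -0.025 and 0.025 m and z of brush in the frame of bed between 0.054 and 0.067 m), for 0.1 s.
3. then the top of the stone at the other end of the row (contact force between the fingers and brush above 0.5 N and y of brush in the frame of bed between -0.17 and -0.086 m and x of brush in the frame of bed between -0.025 and 0.025 m and z of brush in the frame of bed between 0.054 and 0.067 m), for 0.1 s.
4. the brush stands upright on the saucer again, within 30 mm of its middle, let go (x of brush in the frame of saucer between -0.03 and 0.03 m and y of brush in the frame of saucer between -0.03 and 0.03 m and z of brush in the frame of saucer between 0.004 and 0.013 m and angle between brush's own z axis and vertical below 0.15 rad and contact force between the fingers and brush below 0.1 N), for 0.2 s.
5. after that, a first block is laid over a joint of the row (((distance between block1 and low1 below 0.01 m and angle between the x axis of block1 and the y axis of low1, either way round below 0.1 rad) or (distance between block1 and low2 below 0.01 m and angle between the x axis of block1 and the y axis of low2, either way round below 0.1 rad) or (distance between block1 and low3 below 0.01 m and angle between the x axis of block1 and the y axis of low3, either way round below 0.1 rad) or (distance between block2 and low1 below 0.01 m and angle between the x axis of block2 and the y axis of low1, either way round below 0.1 rad) or (distance between block2 and low2 below 0.01 m and angle between the x axis of block2 and the y axis of low2, either way round below 0.1 rad) or (distance between block2 and low3 below 0.01 m and angle between the x axis of block2 and the y axis of low3, either way round below 0.1 rad) or (distance between block3 and low1 below 0.01 m and angle between the x axis of block3 and the y axis of low1, either way round below 0.1 rad) or (distance between block3 and low2 below 0.01 m and angle between the x axis of block3 and the y axis of low2, either way round below 0.1 rad) or (distance between block3 and low3 below 0.01 m and angle between the x axis of block3 and the y axis of low3, either way round below 0.1 rad) or (distance between block4 and low1 below 0.01 m and angle between the x axis of block4 and the y axis of low1, either way round below 0.1 rad) or (distance between block4 and low2 below 0.01 m and angle between the x axis of block4 and the y axis of low2, either way round below 0.1 rad) or (distance between block4 and low3 below 0.01 m and angle between the x axis of block4 and the y axis of low3, either way round below 0.1 rad) or (distance between block5 and low1 below 0.01 m and angle between the x axis of block5 and the y axis of low1, either way round below 0.1 rad) or (distance between block5 and low2 below 0.01 m and angle between the x axis of block5 and the y axis of low2, either way round below 0.1 rad) or (distance between block5 and low3 below 0.01 m and angle between the x axis of block5 and the y axis of low3, either way round below 0.1 rad))), for 0.2 s.
6. all three places of the first new course are filled (((distance between block1 and low1 below 0.01 m and angle between the x axis of block1 and the y axis of low1, either way round below 0.1 rad) or (distance between block2 and low1 below 0.01 m and angle between the x axis of block2 and the y axis of low1, either way round below 0.1 rad) or (distance between block3 and low1 below 0.01 m and angle between the x axis of block3 and the y axis of low1, either way round below 0.1 rad) or (distance between block4 and low1 below 0.01 m and angle between the x axis of block4 and the y axis of low1, either way round below 0.1 rad) or (distance between block5 and low1 below 0.01 m and angle between the x axis of block5 and the y axis of low1, either way round below 0.1 rad)) and ((distance between block1 and low2 below 0.01 m and angle between the x axis of block1 and the y axis of low2, either way round below 0.1 rad) or (distance between block2 and low2 below 0.01 m and angle between the x axis of block2 and the y axis of low2, either way round below 0.1 rad) or (distance between block3 and low2 below 0.01 m and angle between the x axis of block3 and the y axis of low2, either way round below 0.1 rad) or (distance between block4 and low2 below 0.01 m and angle between the x axis of block4 and the y axis of low2, either way round below 0.1 rad) or (distance between block5 and low2 below 0.01 m and angle between the x axis of block5 and the y axis of low2, either way round below 0.1 rad)) and ((distance between block1 and low3 below 0.01 m and angle between the x axis of block1 and the y axis of low3, either way round below 0.1 rad) or (distance between block2 and low3 below 0.01 m and angle between the x axis of block2 and the y axis of low3, either way round below 0.1 rad) or (distance between block3 and low3 below 0.01 m and angle between the x axis of block3 and the y axis of low3, either way round below 0.1 rad) or (distance between block4 and low3 below 0.01 m and angle between the x axis of block4 and the y axis of low3, either way round below 0.1 rad) or (distance between block5 and low3 below 0.01 m and angle between the x axis of block5 and the y axis of low3, either way round below 0.1 rad))), for 0.2 s.
7. the held brush is dipped again, as before (all of step 1), for 0.2 s.
8. its bristle end is on (within 8 mm) the top of the new course on the end block towards the red band (contact force between the fingers and brush above 0.5 N and y of brush in the frame of bed between 0.044 and 0.125 m and x of brush in the frame of bed between -0.025 and 0.025 m and z of brush in the frame of bed between 0.098 and 0.111 m), for 0.1 s.
9. then the top of the end block at the other end of the new course (contact force between the fingers and brush above 0.5 N and y of brush in the frame of bed between -0.125 and -0.044 m and x of brush in the frame of bed between -0.025 and 0.025 m and z of brush in the frame of bed between 0.098 and 0.111 m), for 0.1 s.
10. after that, a first block is laid over a joint of the new course (((distance between block1 and high1 below 0.01 m and angle between the x axis of block1 and the y axis of high1, either way round below 0.1 rad) or (distance between block1 and high2 below 0.01 m and angle between the x axis of block1 and the y axis of high2, either way round below 0.1 rad) or (distance between block2 and high1 below 0.01 m and angle between the x axis of block2 and the y axis of high1, either way round below 0.1 rad) or (distance between block2 and high2 below 0.01 m and angle between the x axis of block2 and the y axis of high2, either way round below 0.1 rad) or (distance between block3 and high1 below 0.01 m and angle between the x axis of block3 and the y axis of high1, either way round below 0.1 rad) or (distance between block3 and high2 below 0.01 m and angle between the x axis of block3 and the y axis of high2, either way round below 0.1 rad) or (distance between block4 and high1 below 0.01 m and angle between the x axis of block4 and the y axis of high1, either way round below 0.1 rad) or (distance between block4 and high2 below 0.01 m and angle between the x axis of block4 and the y axis of high2, either way round below 0.1 rad) or (distance between block5 and high1 below 0.01 m and angle between the x axis of block5 and the y axis of high1, either way round below 0.1 rad) or (distance between block5 and high2 below 0.01 m and angle between the x axis of block5 and the y axis of high2, either way round below 0.1 rad))), for 0.2 s.
At the end, for the whole second after the job is handed in: The three first-course places are filled, further blocks lie over joints of that course; each block centre within 10 mm of its place and 0.1 rad of the row direction, at rest; brush upright (0.15 rad) on the saucer within 30 mm of its middle in x and y; pot upright (0.15 rad) (all of step 6 and ((distance between block1 and low1 below 0.01 m and angle between the x axis of block1 and the y axis of low1, either way round below 0.1 rad) or (distance between block1 and low2 below 0.01 m and angle between the x axis of block1 and the y axis of low2, either way round below 0.1 rad) or (distance between block1 and low3 below 0.01 m and angle between the x axis of block1 and the y axis of low3, either way round below 0.1 rad) or (distance between block1 and high1 below 0.01 m and angle between the x axis of block1 and the y axis of high1, either way round below 0.1 rad) or (distance between block1 and high2 below 0.01 m and angle between the x axis of block1 and the y axis of high2, either way round below 0.1 rad)) and ((distance between block2 and low1 below 0.01 m and angle between the x axis of block2 and the y axis of low1, either way round below 0.1 rad) or (distance between block2 and low2 below 0.01 m and angle between the x axis of block2 and the y axis of low2, either way round below 0.1 rad) or (distance between block2 and low3 below 0.01 m and angle between the x axis of block2 and the y axis of low3, either way round below 0.1 rad) or (distance between block2 and high1 below 0.01 m and angle between the x axis of block2 and the y axis of high1, either way round below 0.1 rad) or (distance between block2 and high2 below 0.01 m and angle between the x axis of block2 and the y axis of high2, either way round below 0.1 rad)) and ((distance between block3 and low1 below 0.01 m and angle between the x axis of block3 and the y axis of low1, either way round below 0.1 rad) or (distance between block3 and low2 below 0.01 m and angle between the x axis of block3 and the y axis of low2, either way round below 0.1 rad) or (distance between block3 and low3 below 0.01 m and angle between the x axis of block3 and the y axis of low3, either way round below 0.1 rad) or (distance between block3 and high1 below 0.01 m and angle between the x axis of block3 and the y axis of high1, either way round below 0.1 rad) or (distance between block3 and high2 below 0.01 m and angle between the x axis of block3 and the y axis of high2, either way round below 0.1 rad)) and ((distance between block4 and low1 below 0.01 m and angle between the x axis of block4 and the y axis of low1, either way round below 0.1 rad) or (distance between block4 and low2 below 0.01 m and angle between the x axis of block4 and the y axis of low2, either way round below 0.1 rad) or (distance between block4 and low3 below 0.01 m and angle between the x axis of block4 and the y axis of low3, either way round below 0.1 rad) or (distance between block4 and high1 below 0.01 m and angle between the x axis of block4 and the y axis of high1, either way round below 0.1 rad) or (distance between block4 and high2 below 0.01 m and angle between the x axis of block4 and the y axis of high2, either way round below 0.1 rad)) and ((distance between block5 and low1 below 0.01 m and angle between the x axis of block5 and the y axis of low1, either way round below 0.1 rad) or (distance between block5 and low2 below 0.01 m and angle between the x axis of block5 and the y axis of low2, either way round below 0.1 rad) or (distance between block5 and low3 below 0.01 m and angle between the x axis of block5 and the y axis of low3, either way round below 0.1 rad) or (distance between block5 and high1 below 0.01 m and angle between the x axis of block5 and the y axis of high1, either way round below 0.1 rad) or (distance between block5 and high2 below 0.01 m and angle between the x axis of block5 and the y axis of high2, either way round below 0.1 rad)) and linear speed of each of block1, block2, block3, block4, block5 below 0.02 m/s and x of brush in the frame of saucer between -0.03 and 0.03 m and y of brush in the frame of saucer between -0.03 and 0.03 m and z of brush in the frame of saucer between 0.004 and 0.013 m and angle between each of brush, pot's own z axis and vertical below 0.15 rad); the robot touches nothing.
It fails at once if the seal is moved more than 50 mm (distance of seal from where it was at the start of the episode above 0.05 m).
It fails at once if the whetstone is moved more than 50 mm (distance of whetstone from where it was at the start of the episode above 0.05 m).
It fails at once if the chisel is moved more than 50 mm (distance of chisel from where it was at the start of the episode above 0.05 m).
It fails at once if the mallet is moved more than 50 mm (distance of mallet from where it was at the start of the episode above 0.05 m).
It fails at once if the pen is moved more than 50 mm (distance of pen from where it was at the start of the episode above 0.05 m).
Of block1, block2, block3, block4, block5 only 4 to 5 are there at a start; the rules pass over those that are not, and their reading is None.
At some moment in a run one of block1, block2, block3, block4, block5, pot may be knocked a few centimetres aside while the robot is not near it.
It also fails if it takes over 210 s, if anything falls off the work surface, if the arm or the gripper's body presses on something with over 40 N, if the wrist force passes 120 N, or if a joint passes its speed limit or range.

## Working session

There is one attempt and no reset: what is moved stays moved. The work goes in short steps, Python scripts to look and compute and a tool call to move; the robot and the scene stay as the last step left them, time stands still between calls to the robot, and variables do not carry over. Pictures are saved under pics/ and viewed, at most 14 in all, crops included, and the job is handed in when it is done.

Besides the shell and the picture viewer there is one more tool, called after ">>>" by a JSON object that holds its "method" and its "body", one argument or row to a line. carry_out: Moves the arm, as the interface text tells. Shifts and turns lie within -1 to 1; 1 stands for 0.1 m of shift or 90 degrees of turn. Its arguments: {"type":"object","properties":{"motion":{"type":"array"},"grip_force":{"type":"number"}},"required":["motion"]}

```bash
mkdir -p pics
cat > h.py <<'E'
from bench import state,cams,sign_off,env
import numpy as np,cv2
from scipy.spatial.transform import Rotation as Ro
def grab(n):
    s=state(); g=cams.grab_frame(n)
    if n=="wrist":
        T=np.eye(4);T[:3,:3]=Ro.from_euler('xyz',s['tool_rot']).as_matrix();T[:3,3]=s['position'];M=T@np.array(g['mount'])
    else:
        M=np.eye(4);R=np.array(g['R']);M[:3,:3]=R.T;M[:3,3]=-R.T@np.array(g['t'])
    K=np.array(g['mtx']);z=g['range_z'];v,u=np.mgrid[:z.shape[0],:z.shape[1]]
    P=np.stack([(u-K[0,2])/K[0,0]*z,(v-K[1,2])/K[1,1]*z,z],-1)@M[:3,:3].T+M[:3,3]
    P[z==0]=np.nan
    return g['frame'],P,M,K
E
python3 - <<'E'
from h import *
s=state();print(s,env.grip_depth)
for n in("top","side"):
    f,P,M,K=grab(n);cv2.imwrite(f"pics/{n}1.png",cv2.resize(f[...,::-1],(800,600)));np.savez(f"{n}1.npz",f=f,P=P);print(n,M[:3,3],M[:3,2])
E
```

```text
{'t': 0.0, 'joint_positions': array([-1.37439702e+00,  3.13491257e-01,  1.49846735e+00, -9.88861760e-06,
        1.33100058e+00, -2.23370920e-01]), 'dq': array([ 0.00017951,  0.00224547, -0.00063345,  0.00075295, -0.00206908,
        0.00040746]), 'tau': array([ 3.70919706e-04, -4.12268472e+01, -2.59742385e+01, -1.42543554e-04,
        4.12996887e-03,  1.37951935e-05]), 'position': array([ 0.213911  , -0.47915115,  0.23070257]), 'tool_rot': array([-3.14025794e+00, -2.93348438e-04,  4.19772384e-01]), 'force': array([ 0.19900247, -0.16899435, -0.2171893 ]), 'ft_torque': array([ 0.04428791,  0.00752184, -0.04378458]), 'gripper_force': 0.0, 'opening': 0.08556189091304416} 0.0187
top [0.42450291 0.00991123 0.94947525] [ 0.13765454 -0.01173111 -0.99041083]
side [0.22222293 0.61250567 0.7179683 ] [ 0.35305692 -0.67700746 -0.64576444]
```

View pics/top1.png

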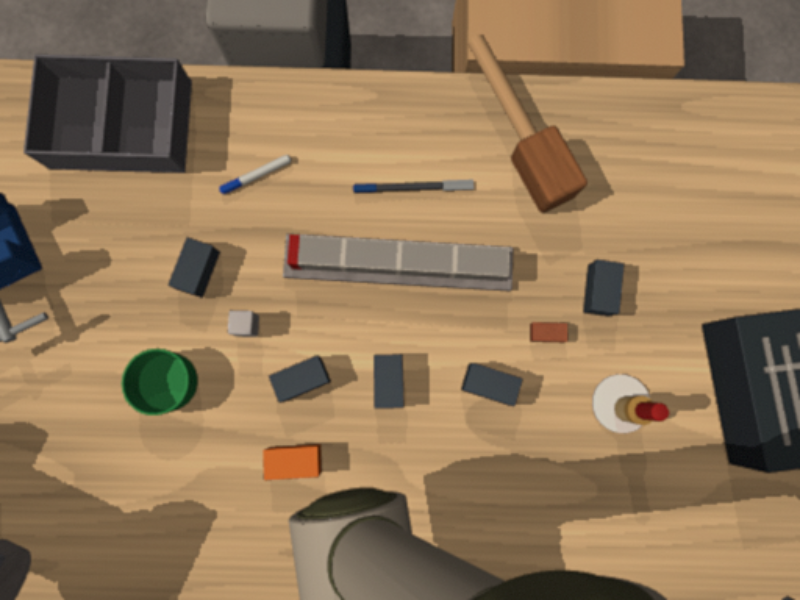

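View pics/side1.png

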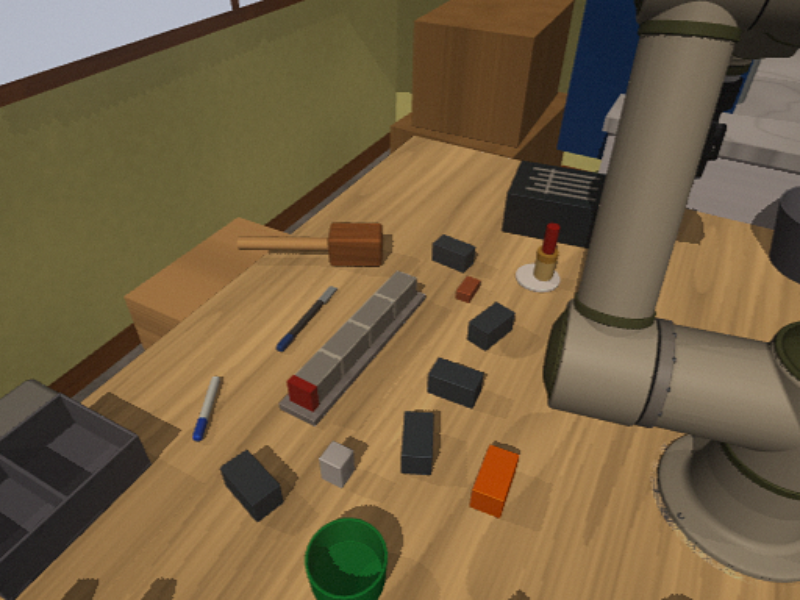

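Top view (800x600): five dark slate blocks at (195,267), (300,378), (389,381), (493,384) and (604,287). The orange block at (291,462) is the decoy. Pot is at (160,381), saucer at (621,403) with the brush leaning in perspective to (655,411). The row runs from (290,252) at the red end to (512,262). Next I'll measure these.

```bash
cat >> h.py <<'E'
def rect(P,m):
    q=P[m][:,:2];q=q[np.isfinite(q).all(1)]
    c,(w,h),a=cv2.minAreaRect((q*1000).astype(np.float32))
    if w<h:w,h,a=h,w,a+90
    return np.array(c)/1000,w,h,(a+90)%180-90
def slate(f,P,zlo=.039,zhi=.050,minn=250):
    hsv=cv2.cvtColor(f,cv2.COLOR_RGB2HSV);Z=P[...,2]
    m=((Z>zlo)&(Z<zhi)&(hsv[...,1]<110)&(hsv[...,2]<100)).astype(np.uint8)
    n,l,st,_=cv2.connectedComponentsWithStats(m)
    for i in range(1,n):
        if st[i,4]>minn:
            c,w,h,a=rect(P,l==i);print("slate",c.round(4),"%.0fx%.0f ang %.1f"%(w,h,a),"z%.4f"%np.nanmedian(Z[l==i]),st[i])
def circ(P,m,name):
    q=P[m];(c,r)=cv2.minEnclosingCircle((q[:,:2]*1000).astype(np.float32));print(name,np.round(c,1),"r%.1f"%r,"z%.4f"%np.median(q[:,2]),m.sum())
E
python3 - <<'E'
from h import *
for n in("top","side"):
    d=np.load(n+"1.npz");f,P=d['f'],d['P'];Z=P[...,2];hsv=cv2.cvtColor(f,cv2.COLOR_RGB2HSV);H,S,V=[hsv[...,i].astype(int) for i in range(3)]
    print(n);slate(f,P,minn=150)
    X,Y=P[...,0],P[...,1]
    inb=(X>.2)&(X<.75)&(abs(Y)<.55)
    circ(P,inb&(H>55)&(H<80)&(S>120)&(Z>.050)&(Z<.06),"pot rim")
    white=inb&(S<40)&(V>150)&(Z>.004)&(Z<.012)&(X<.45)&(Y<-.1);circ(P,white,"saucer")
    hd=inb&((H<5)|(H>175))&(S>150)&(Z>.06)&(Y<-.2);q=P[hd];print("handle n",len(q),q.mean(0),q.min(0),q.max(0))
    circ(P,hd&(Z>.124),"handle top")
    m=inb&(X>.4)&(Z>.055)&(Z<.064)&(abs(Y)<.25);print("bed",rect(P,m),np.median(Z[m]))
    r=m&((H<8)|(H>172))&(S>140);print("red",np.median(P[r],0))
    m=inb&(Z>.02)&(Z<.06)&(X>.3)&(X<.47)&(abs(Y)<.35)
E
```

```text
top
slate [0.8661 0.5517] 167x77 ang -32.6 z0.0447 [ 22  41  46  55 241]
slate [0.8664 0.4446] 168x78 ang -33.6 z0.0445 [ 68  42  43  56 210]
slate [0.7879 0.4211] 267x128 ang -53.5 z0.0450 [ 23  42  95  64 246]
slate [0.6002 0.3168] 80x44 ang -17.5 z0.0449 [108 152  29  37 610]
slate [ 0.5836 -0.3169] 79x45 ang -7.1 z0.0444 [377 166  23  35 612]
slate [ 0.4276 -0.4944] 216x4 ang 8.3 z0.0445 [457 205  21  94 231]
slate [0.4333 0.0128] 76x40 ang 1.3 z0.0447 [240 227  18  34 607]
slate [0.4333 0.1459] 78x42 ang -65.7 z0.0449 [173 228  37  29 631]
slate [ 0.4321 -0.1421] 80x44 ang 73.7 z0.0445 [297 233  38  27 650]
pot rim [424.2 351.5] r47.8 z0.0551 217
saucer [ 407.6 -345.8] r44.2 z0.0083 647
handle n 191 [ 0.39990134 -0.34764216  0.11615217] [ 0.38925382 -0.3653637   0.07814879] [ 0.41044098 -0.33963162  0.1324212 ]
handle top [ 400.1 -352.5] r11.8 z0.1282 100
bed (array([ 0.62365869, -0.00835211]), 515.5028076171875, 137.99693298339844, -74.79443836212158) 0.05970807391776106
red [0.62566832 0.16085661 0.06015258]
side
slate [ 0.5836 -0.3167] 78x48 ang -5.6 z0.0429 [277 150  27  15 
[... 255 characters left out ...]
[  0 259  82  34 276]
slate [0.4333 0.1462] 81x42 ang -65.5 z0.0434 [257 263  20  32 567]
slate [0.7604 0.4568] 213x6 ang 89.9 z0.0446 [  0 284  92  90 429]
slate [0.5991 0.3173] 81x44 ang -17.2 z0.0435 [141 288  38  37 722]
slate [0.0526 0.0337] 108x26 ang -57.0 z0.0442 [445 288  30  48 199]
pot rim [424.5 351.8] r49.0 z0.0540 390
saucer [ 408. -345.] r43.9 z0.0066 36
handle n 148 [ 0.39787144 -0.34655426  0.10428716] [ 0.38726958 -0.36556106  0.06871736] [ 0.41271944 -0.33797121  0.1296751 ]
handle top [ 396.6 -352. ] r13.6 z0.1276 31
bed (array([ 0.63469629, -0.04451823]), 427.3812255859375, 136.29730224609375, -74.71318817138672) 0.05835585802159171
red [0.6245134  0.16124574 0.05894742]
```

```bash
cat >> h.py <<'E'
def bed(f,P):
    X,Y,Z=P[...,0],P[...,1],P[...,2]
    m=(X>.57)&(X<.68)&(abs(Y)<.2)&(Z>.055)&(Z<.064)
    c,w,h,a=rect(P,m);print("bed",c.round(4),"%.0fx%.0f ang %.2f"%(w,h,a),"z%.4f"%np.median(Z[m]))
    q=P[m];d=[]
    for y in np.arange(-.14,.15,.02):
        s=q[abs(q[:,1]-y)<.008];d.append((y,(np.percentile(s[:,0],3)+np.percentile(s[:,0],97))/2))
    k=np.polyfit(*np.array(d).T,1);print(" mid line x=%.4f + %.4f*y; y range"%(k[1],k[0]),np.percentile(q[:,1],[.5,99.5]))
E
python3 - <<'E'
from h import *
for n in("top","side"):
    d=np.load(n+"1.npz");bed(d['f'],d['P'])
    f,P=d['f'],d['P']
    if n=="top":
        m=(P[...,2]>.018)&(P[...,0]>.3)&(P[...,0]<.75)&(abs(P[...,1])<.55)
        k,l,st,_=cv2.connectedComponentsWithStats(m.astype(np.uint8))
        for i in range(1,k):
            if st[i,4]>40:q=P[l==i];print(q.min(0).round(3),q.max(0).round(3))
        c=f[200:300,330:470];cv2.imwrite("pics/c1.png",cv2.resize(np.hstack([f[140:280,90:350],f[140:280,350:430]]),None,fx=2.3,fy=2.3,interpolation=3)[...,::-1])
E
```

```text
bed [0.6202 0.0025] 332x45 ang 88.11 z0.0597
 mid line x=0.6196 + 0.0351*y; y range [-0.1621964   0.16702851]
[ 0.707 -0.282  0.018] [ 0.75  -0.2    0.075]
[ 0.588 -0.173  0.018] [0.66  0.179 0.065]
[0.556 0.285 0.018] [0.642 0.349 0.05 ]
[ 0.542 -0.343  0.019] [ 0.625 -0.29   0.049]
[0.497 0.218 0.018] [0.532 0.254 0.056]
[ 0.318 -0.55   0.018] [ 0.544 -0.478  0.108]
[0.494 0.514 0.055] [0.521 0.55  0.073]
[ 0.499 -0.259  0.018] [ 0.53  -0.205  0.027]
[0.377 0.304 0.018] [0.472 0.402 0.061]
[0.398 0.102 0.018] [0.469 0.19  0.05 ]
[ 0.393 -0.008  0.04 ] [0.472 0.036 0.05 ]
[ 0.402 -0.186  0.019] [ 0.463 -0.099  0.05 ]
[ 0.38  -0.37   0.019] [ 0.42  -0.332  0.132]
[0.3   0.111 0.018] [0.337 0.194 0.049]
[0.3   0.012 0.178] [0.304 0.053 0.233]
[ 0.3   -0.134  0.534] [ 0.329 -0.039  0.644]
bed [0.6206 0.0021] 335x47 ang 88.03 z0.0583
 mid line x=0.6201 + 0.0357*y; y range [-0.1618281   0.16786442]
```

View pics/c1.png

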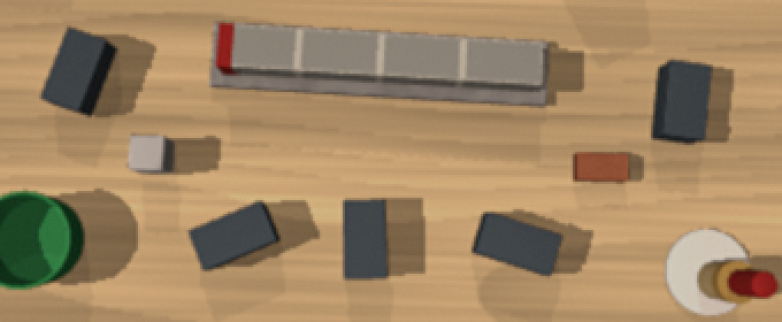

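Five slate blocks are confirmed, and the orange one is excluded by its colour. The row's yaw is about -2.0°. I'll hold the tool at yaw 88° so that tool x lies along the row towards red and tool y lies across it.

>>> {"method": "carry_out", "body": {
  "motion": [
    [0,0,0,-0.089,1],
    [0,0,0,-0.089,1],
    [0,0,0,-0.089,1],
    [0,0,0,-0.089,1],
    [0,0,0,-0.089,1]
  ]
}}

```text
t: 0.6
position: [0.2139, -0.4793, 0.231]
tool_rot: [-3.141, -0.001, 1.125]
force: [-0.4, 0.6, 1.0]
opening: 0.0857
gripper_force: 0.0
```

>>> {"method": "carry_out", "body": {
  "motion": [
    [0,0,0,-0.089,1],
    [0,0,0,-0.089,1],
    [0,0,0,-0.088,1],
    [0.223,0.301,0,0,1],
    [0.223,0.301,0,0,1]
  ]
}}

```text
t: 1.1
position: [0.2759, -0.4365, 0.2309]
tool_rot: [-3.141, -0.001, 1.535]
force: [0.6, -0.4, 0.2]
opening: 0.0857
gripper_force: 0.0
```

>>> {"method": "carry_out", "body": {
  "motion": [
    [0.223,0.301,0,0,1],
    [0.223,0.301,0,0,1],
    [0.223,0.301,0,0,1],
    [0.223,0.3,0,0,1],
    [0,0,0,0,1]
  ]
}}

```text
t: 1.6
position: [0.4014, -0.3493, 0.231]
tool_rot: [3.141, -0.001, 1.541]
force: [0.0, 0.0, 0.8]
opening: 0.0855
gripper_force: 0.0
```

```bash
cat >> h.py <<'E'
B0=np.array([.6200,.0025]);YB=np.radians(-2.0)
def tobed(p):
    d=np.array(p)[...,:2]-B0
    return np.stack([d@[-np.sin(YB),np.cos(YB)],d@[np.cos(YB),np.sin(YB)]],-1)  # u along row to red, w across
def where():
    s=state();print("t%.1f"%s['t'],"tcp uw",tobed(s['position']).round(4),"z%.4f"%s['position'][2],"yaw %.2f"%np.degrees(s['tool_rot'][2]),"rp",s['tool_rot'][:2].round(3),"open%.4f F%.1f"%(s['opening'],s['gripper_force']),"f",s['force'].round(1))
E
python3 - <<'E'
from h import *
where()
f,P,M,K=grab("wrist");cv2.imwrite("pics/w1.png",f[...,::-1])
hsv=cv2.cvtColor(f,cv2.COLOR_RGB2HSV)
m=(P[...,2]>.122)&(P[...,2]<.134)&(hsv[...,1]>140)
circ(P,m,"top");print(tobed(P[m].mean(0)))
E
```

```text
t1.6 tcp uw [-0.3593 -0.2061] z0.2310 yaw 88.29 rp [ 3.141e+00 -1.000e-03] open0.0855 F0.0 f [0.  0.  0.8]
top [ 400.2 -355.4] r12.7 z0.1280 618
[-0.36420449 -0.20715907]
```

>>> {"method": "carry_out", "body": {
  "motion": [
    [-0.04,-0.01,0.36,0.003,1],
    [0,0,0.36,0,1],
    [0,0,0.36,0,1],
    [0,0,0.26,0,1],
    [0,0,0.12,0,1]
  ]
}}

```text
t: 2.15
position: [0.3963, -0.3556, 0.083]
tool_rot: [-3.139, -0.003, 1.531]
force: [0.3, -0.3, -0.4]
opening: 0.0856
gripper_force: 0.0
```

>>> {"method": "carry_out", "body": {
  "motion": [
    [0,0,0,0,0],
    [0,0,0,0,0],
    [0,0,0,0,0],
    [0,0,0,0,0],
    [0,0,0,0,0]
  ],
  "grip_force": 40
}}

```text
t: 2.65
position: [0.3981, -0.3563, 0.0863]
tool_rot: [3.14, 0.002, 1.532]
force: [0.0, -0.2, 5.3]
opening: 0.0253
gripper_force: 38.9
```

>>> {"method": "carry_out", "body": {
  "motion": [
    [0,0,0,0,0],
    [0,0,0,0,0],
    [0,0,0,0,0],
    [0,0,-0.05,0,0],
    [0,0,-0.05,0,0]
  ]
}}

```text
t: 3.15
position: [0.3977, -0.3556, 0.0955]
tool_rot: [-3.141, -0.001, 1.532]
force: [-0.1, -0.7, -1.4]
opening: 0.0253
gripper_force: 39.2
```

```bash
cat >> h.py <<'E'
def survey():
    f,P,M,K=grab("top");Z=P[...,2];hsv=cv2.cvtColor(f,cv2.COLOR_RGB2HSV);H,S,V=[hsv[...,i].astype(int) for i in range(3)]
    X,Y=P[...,0],P[...,1];inb=(X>.3)&(X<.72)&(abs(Y)<.45)
    m0=inb&(S<110)&(V<100)
    for lo,hi in((.039,.050),(.098,.108),(.142,.152)):
        n,l,st,_=cv2.connectedComponentsWithStats((m0&(Z>lo)&(Z<hi)).astype(np.uint8))
        for i in range(1,n):
            if st[i,4]>250:
                c,w,h,a=rect(P,l==i);print("slate uw",tobed(c).round(4),"%.0fx%.0f bedang %.1f"%(w,h,(a+2.0+90)%180-90),"z%.4f"%np.nanmedian(Z[l==i]))
    m=inb&(H>55)&(H<80)&(S>120)&(Z>.050)&(Z<.06)
    if m.sum()>20:
        c,r=cv2.minEnclosingCircle((P[m][:,:2]*1000).astype(np.float32));print("pot uw",tobed(np.array(c)/1000).round(4),"r%.1f"%r)
    return f,P
E
python3 - <<'E'
from h import *
where();f,P=survey();cv2.imwrite("pics/t2.png",f[...,::-1])
E
```

```text
t3.1 tcp uw [-0.3657 -0.2097] z0.0955 yaw 87.78 rp [-3.141e+00 -1.000e-03] open0.0253 F39.2 f [-0.1 -0.7 -1.4]
slate uw [ 0.3128 -0.0311] 80x44 bedang -14.6 z0.0449
slate uw [-0.3201 -0.0257] 78x45 bedang -5.4 z0.0442
slate uw [ 0.0039 -0.1868] 76x40 bedang 3.3 z0.0447
slate uw [ 0.1367 -0.1915] 79x42 bedang -63.7 z0.0448
slate uw [-0.1513 -0.1827] 80x44 bedang 75.4 z0.0445
pot uw [ 0.3417 -0.2075] r47.8
```

>>> {"method": "carry_out", "body": {
  "motion": [
    [0,0,-0.3,0,0],
    [0,0,-0.4,0,0],
    [0.3,0,0,0,0],
    [0.4,0,0,0,0],
    [0.4,0,0,0,0]
  ]
}}

```text
t: 3.7
position: [0.4018, -0.2447, 0.1654]
tool_rot: [3.141, 0.0, 1.531]
force: [0.7, -0.7, -1.5]
opening: 0.0254
gripper_force: 39.6
```

>>> {"method": "carry_out", "body": {
  "motion": [
    [0.4,0,0,0,0],
    [0.4,0,0,0,0],
    [0.4,0,0,0,0],
    [0.4,0,0,0,0],
    [0.4,0,0,0,0]
  ]
}}

```text
t: 4.2
position: [0.4096, -0.0445, 0.1655]
tool_rot: [3.141, 0.0, 1.532]
force: [0.7, -0.2, -1.0]
opening: 0.025
gripper_force: 39.6
```

>>> {"method": "carry_out", "body": {
  "motion": [
    [0.4,0,0,0,0],
    [0.4,0,0,0,0],
    [0.4,0,0,0,0],
    [0.4,0,0,0,0],
    [0.4,0,0,0,0]
  ]
}}

```text
t: 4.7
position: [0.4173, 0.1555, 0.1655]
tool_rot: [3.141, -0.0, 1.532]
force: [0.1, -0.0, -1.1]
opening: 0.0252
gripper_force: 39.6
```

>>> {"method": "carry_out", "body": {
  "motion": [
    [0.4,0,0,0,0],
    [0.4,0,0,0,0],
    [0.4,0,0,0,0],
    [0.3,0,0,0,0],
    [0,0,0,0,0]
  ]
}}

```text
t: 5.2
position: [0.4229, 0.3064, 0.1651]
tool_rot: [-3.142, -0.001, 1.535]
force: [0.5, -0.5, -1.3]
opening: 0.0248
gripper_force: 39.6
```

Run:
```python
from h import *
where();survey()
```

```text
t5.2 tcp uw [ 0.2968 -0.2076] z0.1651 yaw 87.97 rp [-3.142e+00 -1.000e-03] open0.0248 F39.6 f [ 0.5 -0.5 -1.3]
slate uw [ 0.3133 -0.0308] 80x45 bedang -15.2 z0.0450
slate uw [-0.32   -0.0254] 79x45 bedang -6.0 z0.0442
slate uw [ 0.005  -0.1869] 76x42 bedang 3.4 z0.0448
slate uw [ 0.1375 -0.1911] 80x44 bedang -63.5 z0.0448
slate uw [-0.1513 -0.1828] 80x44 bedang 75.8 z0.0445
pot uw [ 0.3376 -0.2075] r45.7
```

>>> {"method": "carry_out", "body": {
  "motion": [
    [0.23,0,0,0,0],
    [0.2,0,0.1,0,0],
    [0,0,0.2,0,0],
    [0,0,0.2,0,0],
    [0,0,0.15,0,0]
  ]
}}

```text
t: 5.75
position: [0.4249, 0.3454, 0.0992]
tool_rot: [-3.14, 0.001, 1.531]
force: [0.2, 0.4, -1.1]
opening: 0.0249
gripper_force: 39.6
```

>>> {"method": "carry_out", "body": {
  "motion": [
    [0,0,0,0,0],
    [0,0,0,0,0],
    [0,0,0,0,0],
    [0,0,0,0,0]
  ]
}}

```text
t: 6.15
position: [0.4255, 0.3466, 0.1012]
tool_rot: [3.14, -0.001, 1.532]
force: [-0.8, 0.4, -1.9]
opening: 0.0251
gripper_force: 39.6
```

Run:
```python
from h import *
where();survey()
```

```text
t6.2 tcp uw [ 0.3371 -0.2064] z0.1012 yaw 87.76 rp [ 3.14e+00 -1.00e-03] open0.0251 F39.6 f [-0.8  0.4 -1.9]
slate uw [ 0.3133 -0.0312] 79x43 bedang -15.2 z0.0451
slate uw [-0.3203 -0.0255] 79x45 bedang -5.2 z0.0443
slate uw [ 0.1378 -0.1911] 80x44 bedang -64.0 z0.0450
slate uw [ 0.0048 -0.1881] 78x42 bedang 3.5 z0.0448
slate uw [-0.1513 -0.1827] 80x44 bedang 75.4 z0.0445
pot uw [ 0.3405 -0.2079] r47.2
```

>>> {"method": "carry_out", "body": {
  "motion": [
    [0,0,-0.3,0,0],
    [0,0,-0.3,0,0],
    [0,0,-0.29,0,0],
    [-0.274,0.294,0,0,0],
    [-0.274,0.294,0,0,0]
  ]
}}

```text
t: 6.7
position: [0.4824, 0.2895, 0.1909]
tool_rot: [3.139, -0.001, 1.534]
force: [0.7, -0.1, -1.1]
opening: 0.0249
gripper_force: 39.6
```

>>> {"method": "carry_out", "body": {
  "motion": [
    [-0.274,0.294,0,0,0],
    [-0.274,0.294,0,0,0],
    [-0.274,0.294,0,0,0],
    [-0.274,0.294,0,0,0],
    [-0.274,0.294,0,0,0]
  ]
}}

```text
t: 7.2
position: [0.6243, 0.1456, 0.1898]
tool_rot: [3.141, -0.0, 1.532]
force: [1.2, 0.3, -1.7]
opening: 0.0249
gripper_force: 39.6
```

>>> {"method": "carry_out", "body": {
  "motion": [
    [0,0,0.1,0,0],
    [0,0,0.1,0,0],
    [0,0,0.1,0,0],
    [0,0,0.05,0,0],
    [0,0,0,0,0]
  ]
}}

```text
t: 7.7
position: [0.6225, 0.1478, 0.1536]
tool_rot: [-3.14, 0.0, 1.533]
force: [-0.4, 0.1, -0.5]
opening: 0.0252
gripper_force: 39.9
```

Run:
```python
from h import *
where();f,P,M,K=grab("side");cv2.imwrite("pics/s2.png",cv2.resize(f[130:290,130:330],None,fx=3,fy=3,interpolation=3)[...,::-1])
```

```text
t7.7 tcp uw [ 0.1453 -0.0025] z0.1536 yaw 87.84 rp [-3.14  0.  ] open0.0252 F39.9 f [-0.4  0.1 -0.5]
```

View pics/s2.png

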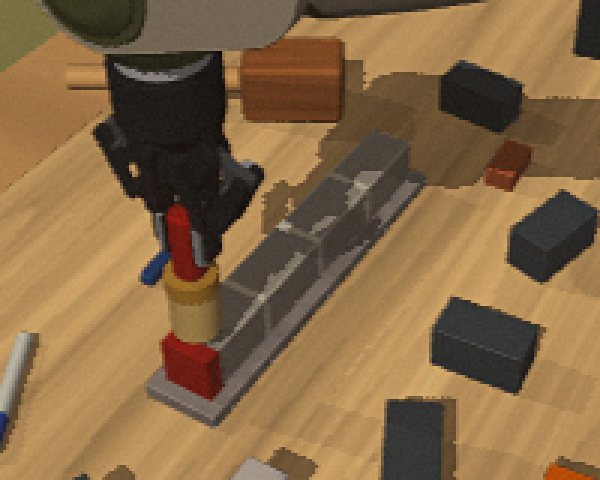

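The brush is upright and centred over the red end stone. I'll lower it about 14 mm and check the force.

>>> {"method": "carry_out", "body": {
  "motion": [
    [0,0.02,0.07,0,0],
    [0,0,0.05,0,0],
    [0,0,0.02,0,0],
    [0,0,0,0,0],
    [0,0,0,0,0]
  ]
}}

```text
t: 8.25
position: [0.6254, 0.1469, 0.1404]
tool_rot: [3.141, -0.0, 1.532]
force: [1.1, -0.2, -1.6]
opening: 0.0248
gripper_force: 39.9
```

Run:
```python
from h import *
where()
```

```text
t8.2 tcp uw [0.1445 0.0003] z0.1404 yaw 87.77 rp [ 3.141 -0.   ] open0.0248 F39.9 f [ 1.1 -0.2 -1.6]
```

>>> {"method": "carry_out", "body": {
  "motion": [
    [0,0,0.02,0,0],
    [0,0,0,0,0],
    [0,0,0,0,0],
    [-0.29,0,0,0,0],
    [-0.29,0,0,0,0]
  ]
}}

```text
t: 8.75
position: [0.6229, 0.0887, 0.1383]
tool_rot: [3.141, 0.0, 1.534]
force: [-0.2, -0.3, -0.9]
opening: 0.0248
gripper_force: 39.9
```

>>> {"method": "carry_out", "body": {
  "motion": [
    [-0.29,0,0,0,0],
    [-0.29,0,0,0,0],
    [-0.29,0,0,0,0],
    [-0.29,0,0,0,0],
    [-0.29,0,0,0,0]
  ]
}}

```text
t: 9.25
position: [0.6173, -0.0571, 0.1385]
tool_rot: [3.141, 0.0, 1.532]
force: [-0.7, 1.0, -1.7]
opening: 0.0247
gripper_force: 39.9
```

>>> {"method": "carry_out", "body": {
  "motion": [
    [-0.29,0,0,0,0],
    [-0.29,0,0,0,0],
    [-0.25,0,0,0,0],
    [0,0,0,0,0],
    [0,0,0,0,0]
  ]
}}

```text
t: 9.75
position: [0.6141, -0.1389, 0.1383]
tool_rot: [-3.142, -0.0, 1.531]
force: [-0.5, -0.3, -1.9]
opening: 0.0251
gripper_force: 39.8
```

Run:
```python
from h import *
where()
f,P,M,K=grab("wrist");f2,P2,_,_=grab("side");cv2.imwrite("pics/s3.png",cv2.resize(f2[110:230,180:380],None,fx=4,fy=4,interpolation=3)[...,::-1])
```

```text
t9.8 tcp uw [-0.1415 -0.0009] z0.1383 yaw 87.73 rp [-3.142 -0.   ] open0.0251 F39.8 f [-0.5 -0.3 -1.9]
```

View pics/s3.png

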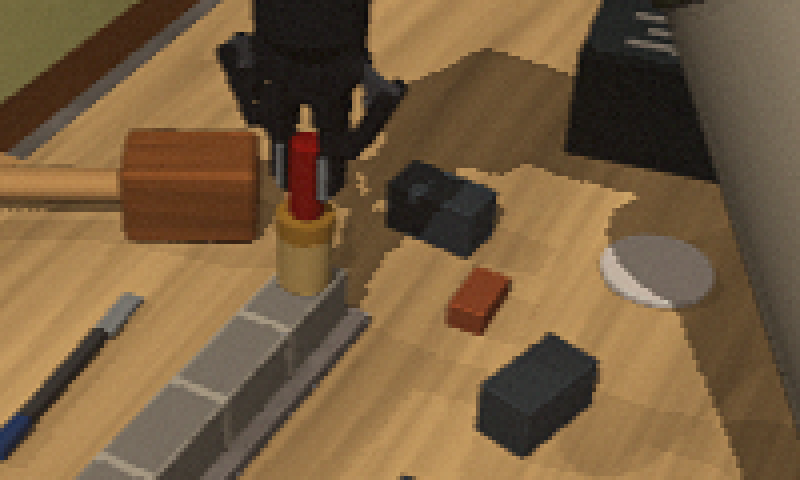

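>>> {"method": "carry_out", "body": {
  "motion": [
    [0,0,-0.25,0,0],
    [0,0,-0.25,0,0],
    [-0.27,-0.249,0,0,0],
    [-0.27,-0.249,0,0,0],
    [-0.27,-0.249,0,0,0]
  ]
}}

```text
t: 10.35
position: [0.5357, -0.2165, 0.1885]
tool_rot: [3.141, 0.0, 1.534]
force: [1.0, -0.3, -0.8]
opening: 0.0252
gripper_force: 39.9
```

>>> {"method": "carry_out", "body": {
  "motion": [
    [-0.27,-0.249,0,0,0],
    [-0.27,-0.249,0,0,0],
    [-0.27,-0.249,0,0,0],
    [-0.27,-0.249,0,0,0],
    [-0.27,-0.249,0,0,0]
  ]
}}

```text
t: 10.85
position: [0.4062, -0.347, 0.1886]
tool_rot: [3.141, 0.0, 1.534]
force: [0.4, -0.1, -0.6]
opening: 0.025
gripper_force: 39.9
```

>>> {"method": "carry_out", "body": {
  "motion": [
    [0,0,0.25,0,0],
    [0,0,0.25,0,0],
    [0,0,0.25,0,0],
    [0,0,0.15,0,0],
    [0,0,0.05,0,0]
  ]
}}

```text
t: 11.35
position: [0.4068, -0.3457, 0.092]
tool_rot: [-3.14, -0.002, 1.533]
force: [-0.1, 0.1, 0.6]
opening: 0.0248
gripper_force: 39.8
```

>>> {"method": "carry_out", "body": {
  "motion": [
    [0,0,0.04,0,0],
    [0,0,0.02,0,0],
    [0,0,0,0,0]
  ]
}}

```text
t: 11.65
position: [0.407, -0.347, 0.0878]
tool_rot: [3.141, 0.001, 1.532]
force: [0.4, 0.2, -1.2]
opening: 0.0253
gripper_force: 39.8
```

Run:
```python
from h import *
where()
```

```text
t11.7 tcp uw [-0.3568 -0.2006] z0.0878 yaw 87.79 rp [3.141e+00 1.000e-03] open0.0253 F39.8 f [ 0.4  0.2 -1.2]
```

>>> {"method": "carry_out", "body": {
  "motion": [
    [0,0,0.015,0,0],
    [0,0,0,0,0.5],
    [0,0,0,0,0.8],
    [0,0,0,0,1],
    [0,0,0,0,1]
  ]
}}

```text
t: 12.15
position: [0.4068, -0.3471, 0.0859]
tool_rot: [3.141, 0.0, 1.532]
force: [-0.2, 0.1, -0.0]
opening: 0.0811
gripper_force: 0.0
```

>>> {"method": "carry_out", "body": {
  "motion": [
    [0,0,0,0,1],
    [0,0,0,0,1],
    [0,0,-0.1,0,1],
    [0,0,-0.2,0,1],
    [0,0,-0.3,0,1]
  ]
}}

```text
t: 12.65
position: [0.4064, -0.3465, 0.1461]
tool_rot: [-3.14, -0.002, 1.532]
force: [0.6, -0.6, -0.0]
opening: 0.0855
gripper_force: 0.0
```

>>> {"method": "carry_out", "body": {
  "motion": [
    [0,0,-0.3,0,1],
    [0,0,-0.3,0,1],
    [0,0,0,0,1]
  ]
}}

```text
t: 12.95
position: [0.4077, -0.3482, 0.2105]
tool_rot: [3.137, 0.006, 1.532]
force: [-0.4, -0.1, -0.9]
opening: 0.0852
gripper_force: 0.0
```

```bash
cat >> h.py <<'E'
def brush(n="wrist"):
    f,P,M,K=grab(n);hsv=cv2.cvtColor(f,cv2.COLOR_RGB2HSV)
    m=(P[...,2]>.122)&(P[...,2]<.134)&(hsv[...,1]>140);q=P[m][:,:2]
    if len(q)>10:
        c,r=cv2.minEnclosingCircle((q*1000).astype(np.float32));print("brush top uw",tobed(np.array(c)/1000).round(4),"r%.1f"%r)
E
python3 - <<'E'
from h import *
where();brush();survey()
E
```

```text
t12.9 tcp uw [-0.3579 -0.1999] z0.2105 yaw 87.78 rp [3.137 0.006] open0.0852 F0.0 f [-0.4 -0.1 -0.9]
brush top uw [-0.3558 -0.1992] r12.6
slate uw [ 0.3133 -0.031 ] 80x44 bedang -15.2 z0.0451
slate uw [-0.3203 -0.0256] 79x45 bedang -5.9 z0.0442
slate uw [ 0.0037 -0.1869] 76x40 bedang 3.3 z0.0448
slate uw [ 0.1365 -0.1914] 78x42 bedang -63.5 z0.0450
slate uw [-0.1512 -0.1826] 80x44 bedang 75.3 z0.0446
pot uw [ 0.3419 -0.2076] r47.8
```

>>> {"method": "carry_out", "body": {
  "motion": [
    [0.345,0.029,0,0,1],
    [0.345,0.029,0,0,1],
    [0.345,0.029,0,0,1],
    [0.345,0.029,0,0,1],
    [0.345,0.029,0,0,1]
  ]
}}

```text
t: 13.55
position: [0.4274, -0.1735, 0.2048]
tool_rot: [-3.14, -0.001, 1.532]
force: [0.4, 0.8, 0.6]
opening: 0.0851
gripper_force: 0.0
```

>>> {"method": "carry_out", "body": {
  "motion": [
    [0.345,0.029,0,0,1],
    [0,0,0.2,0.08,1],
    [0,0,0.3,0.08,1],
    [0,0,0.3,0,1],
    [0,0,0.2,0,1]
  ]
}}

```text
t: 14.05
position: [0.4309, -0.1399, 0.1032]
tool_rot: [-3.138, -0.001, 1.281]
force: [0.3, 0.3, 0.5]
opening: 0.0855
gripper_force: 0.0
```

```bash
cat >> h.py <<'E'
def wblock():
    f,P,M,K=grab("wrist");hsv=cv2.cvtColor(f,cv2.COLOR_RGB2HSV);s=state()
    m=((P[...,2]>.040)&(P[...,2]<.049)&(hsv[...,1]<110)&(hsv[...,2]<110)).astype(np.uint8)
    n,l,st,_=cv2.connectedComponentsWithStats(m)
    for i in range(1,n):
        if st[i,4]>800:
            c,w,h,a=rect(P,l==i);print("wrist slate uw",tobed(c).round(4),"%.0fx%.0f yaw %.1f"%(w,h,a),"z%.4f"%np.median(P[l==i][:,2]),st[i])
    return f
E
python3 - <<'E'
from h import *
where();f=wblock();cv2.imwrite("pics/w2.png",f[...,::-1])
E
```

```text
t14.1 tcp uw [-0.1489 -0.184 ] z0.1032 yaw 73.37 rp [-3.138e+00 -1.000e-03] open0.0855 F0.0 f [0.3 0.3 0.5]
wrist slate uw [-0.0189 -0.1932] 71x21 yaw -16.1 z0.0442 [ 116    0  122   41 2583]
wrist slate uw [-0.1102 -0.0209] 115x3 yaw 87.9 z0.0447 [ 469    0   16  183 1862]
wrist slate uw [-0.1534 -0.1816] 80x43 yaw 73.5 z0.0443 [ 221  161   62  102 5949]
```

View pics/w2.png

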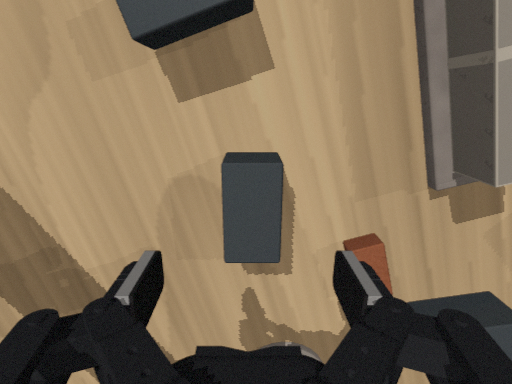

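>>> {"method": "carry_out", "body": {
  "motion": [
    [-0.024,0.02,0.3,0,1],
    [0,0,0.3,0,1],
    [0,0,0.23,0,1],
    [0,0,0.1,0,1],
    [0,0,0,0,0.6]
  ],
  "grip_force": 60
}}

```text
t: 14.6
position: [0.4328, -0.1433, 0.0121]
tool_rot: [-3.139, -0.001, 1.281]
force: [0.3, 1.1, 0.8]
opening: 0.0731
gripper_force: 0.0
```

>>> {"method": "carry_out", "body": {
  "motion": [
    [0,0,0,0,0.3],
    [0,0,0,0,0],
    [0,0,0,0,0],
    [0,0,0,0,0],
    [0,0,0,0,0]
  ]
}}

```text
t: 15.1
position: [0.4339, -0.144, 0.014]
tool_rot: [3.14, 0.001, 1.281]
force: [-1.7, 1.2, 6.0]
opening: 0.0431
gripper_force: 62.8
```

>>> {"method": "carry_out", "body": {
  "motion": [
    [0,0,0,0,0],
    [0,0,-0.1,0,0],
    [0,0,-0.3,0,0],
    [0,0,-0.4,-0.08,0],
    [0,0,-0.4,-0.08,0]
  ]
}}

```text
t: 15.6
position: [0.4329, -0.1433, 0.1348]
tool_rot: [-3.141, -0.0, 1.537]
force: [0.9, -0.3, -3.7]
opening: 0.043
gripper_force: 62.7
```

Run:
```python
from h import *
where()
```

```text
t15.6 tcp uw [-0.1523 -0.1819] z0.1348 yaw 88.06 rp [-3.141 -0.   ] open0.0430 F62.7 f [ 0.9 -0.3 -3.7]
```

>>> {"method": "carry_out", "body": {
  "motion": [
    [0.137,0.364,0,0,0],
    [0.137,0.364,0,0,0],
    [0.137,0.364,0,0,0],
    [0.137,0.364,0,0,0],
    [0.137,0.364,0,0,0]
  ]
}}

```text
t: 16.1
position: [0.619, -0.0814, 0.1334]
tool_rot: [-3.141, -0.0, 1.532]
force: [0.3, -0.9, -4.7]
opening: 0.0433
gripper_force: 63.0
```

>>> {"method": "carry_out", "body": {
  "motion": [
    [0,0,0.2,0,0],
    [0,0,0.2,0,0],
    [0,0,0.1,0,0],
    [0,0,0.05,0,0],
    [0,0,0,0,0]
  ]
}}

```text
t: 16.6
position: [0.6178, -0.0824, 0.0781]
tool_rot: [-3.141, -0.0, 1.532]
force: [0.7, 0.1, -4.3]
opening: 0.0433
gripper_force: 63.5
```

Run:
```python
from h import *
where()
```

```text
t16.6 tcp uw [-0.0849  0.0007] z0.0781 yaw 87.76 rp [-3.141 -0.   ] open0.0433 F63.5 f [ 0.7  0.1 -4.3]
```

>>> {"method": "carry_out", "body": {
  "motion": [
    [0,0,0.03,0,0],
    [0,0,0.02,0,0],
    [0,0,0.01,0,0],
    [0,0,0,0,0],
    [0,0,0,0,0]
  ]
}}

```text
t: 17.1
position: [0.6182, -0.0825, 0.0731]
tool_rot: [3.14, 0.001, 1.532]
force: [-4.2, -0.8, 6.3]
opening: 0.0431
gripper_force: 64.6
```

Run:
```python
from h import *
where()
```

```text
t17.1 tcp uw [-0.085   0.0012] z0.0731 yaw 87.77 rp [3.14e+00 1.00e-03] open0.0431 F64.6 f [-4.2 -0.8  6.3]
```

Contact. I'll release, lift, and check the placement.

>>> {"method": "carry_out", "body": {
  "motion": [
    [0,0,0,0,0.55],
    [0,0,0,0,0.7],
    [0,0,0,0,0.85],
    [0,0,0,0,0.85],
    [0,0,0,0,0.85]
  ]
}}

```text
t: 17.6
position: [0.618, -0.0823, 0.0718]
tool_rot: [3.142, 0.0, 1.532]
force: [-1.2, -0.4, -0.5]
opening: 0.0728
gripper_force: 0.0
```

>>> {"method": "carry_out", "body": {
  "motion": [
    [0,0,-0.2,0,0.9],
    [0,0,-0.4,0,1],
    [0,0,-0.4,0,1],
    [0,0,-0.3,0,1],
    [0,-0.3,0,0,1]
  ]
}}

```text
t: 18.1
position: [0.5908, -0.0819, 0.2062]
tool_rot: [3.132, 0.003, 1.532]
force: [0.0, -0.3, -0.8]
opening: 0.0854
gripper_force: 0.0
```

>>> {"method": "carry_out", "body": {
  "motion": [
    [0,-0.4,0,0,1],
    [0,-0.4,0,0,1],
    [0,-0.4,0,0,1],
    [0,-0.3,0,0,1],
    [0,0,0,0,1]
  ]
}}

```text
t: 18.6
position: [0.4357, -0.0749, 0.2021]
tool_rot: [-3.141, 0.0, 1.531]
force: [0.6, -0.2, 0.1]
opening: 0.0854
gripper_force: 0.0
```

Run:
```python
from h import *
where();survey()
```

```text
t18.6 tcp uw [-0.0837 -0.1815] z0.2021 yaw 87.74 rp [-3.141  0.   ] open0.0854 F0.0 f [ 0.6 -0.2  0.1]
slate uw [ 0.3131 -0.0312] 80x45 bedang -14.0 z0.0449
slate uw [-0.3204 -0.0256] 79x46 bedang -5.1 z0.0441
slate uw [ 0.0038 -0.1868] 76x40 bedang 3.3 z0.0448
slate uw [ 0.1367 -0.1916] 78x42 bedang -63.7 z0.0449
slate uw [-0.084  -0.0006] 80x43 bedang -89.7 z0.1037
pot uw [ 0.342  -0.2076] r48.1
```

>>> {"method": "carry_out", "body": {
  "motion": [
    [0.293,-0.018,0,0,1],
    [0.293,-0.018,0,0,1],
    [0.293,-0.018,0,0,1],
    [0,0,0,0.08,1],
    [0,0,0.1,0.08,1]
  ]
}}

```text
t: 19.15
position: [0.4376, 0.0134, 0.1926]
tool_rot: [3.139, -0.0, 1.278]
force: [-0.5, -0.7, -0.1]
opening: 0.0852
gripper_force: 0.0
```

>>> {"method": "carry_out", "body": {
  "motion": [
    [0,0,0.1,0.08,1],
    [0,0,0.1,0.08,1],
    [0,0,0.1,0.08,1],
    [0,0,0.1,0.08,1],
    [0,0,0.1,0.08,1]
  ]
}}

```text
t: 19.65
position: [0.4371, 0.0127, 0.1414]
tool_rot: [3.141, -0.0, 0.647]
force: [0.6, 0.2, -0.4]
opening: 0.0855
gripper_force: 0.0
```

>>> {"method": "carry_out", "body": {
  "motion": [
    [0,0,0.1,0.08,1],
    [0,0,0.1,0.08,1],
    [0,0,0.1,0.08,1],
    [0,0,0.1,0.08,1],
    [0,0,0,0.08,1]
  ]
}}

```text
t: 20.15
position: [0.4365, 0.0129, 0.1006]
tool_rot: [-3.141, 0.002, 0.019]
force: [0.2, -0.1, 1.0]
opening: 0.0853
gripper_force: 0.0
```

>>> {"method": "carry_out", "body": {
  "motion": [
    [0,0,0,0,1]
  ]
}}

```text
t: 20.25
position: [0.4369, 0.0127, 0.1015]
tool_rot: [-3.141, 0.0, 0.023]
force: [0.1, -0.2, -0.1]
opening: 0.0858
gripper_force: 0.0
```

Run:
```python
from h import *
where();wblock()
```

```text
t20.2 tcp uw [ 0.0039 -0.1834] z0.1015 yaw 1.32 rp [-3.141  0.   ] open0.0858 F0.0 f [ 0.1 -0.2 -0.1]
wrist slate uw [ 0.0023 -0.1859] 80x43 yaw 2.3 z0.0443 [ 217  162   62  102 5994]
wrist slate uw [ 0.1352 -0.1902] 80x44 yaw -65.7 z0.0443 [   4  164  126   90 6169]
```

>>> {"method": "carry_out", "body": {
  "motion": [
    [-0.028,0.01,0.3,-0.005,1],
    [0,0,0.3,0,1],
    [0,0,0.2,0,1],
    [0,0,0.09,0,1],
    [0,0,0,0,0.6]
  ]
}}

```text
t: 20.8
position: [0.4333, 0.0117, 0.0123]
tool_rot: [-3.141, 0.001, 0.034]
force: [0.1, 0.4, 0.3]
opening: 0.0732
gripper_force: 0.0
```

>>> {"method": "carry_out", "body": {
  "motion": [
    [0,0,0,0,0.3],
    [0,0,0,0,0],
    [0,0,0,0,0],
    [0,0,0,0,0],
    [0,0,0,0,0]
  ]
}}

```text
t: 21.3
position: [0.4342, 0.0115, 0.014]
tool_rot: [3.141, -0.003, 0.032]
force: [-0.9, 1.2, 5.9]
opening: 0.0429
gripper_force: 62.4
```

>>> {"method": "carry_out", "body": {
  "motion": [
    [0,0,0,0,0],
    [0,0,-0.1,0,0],
    [0,0,-0.3,0,0],
    [0,0,-0.4,-0.08,0],
    [0,0,-0.4,-0.08,0]
  ]
}}

```text
t: 21.8
position: [0.4327, 0.0118, 0.1348]
tool_rot: [-3.141, 0.0, 0.288]
force: [1.1, 0.1, -3.9]
opening: 0.0432
gripper_force: 62.3
```

>>> {"method": "carry_out", "body": {
  "motion": [
    [0,0,0,-0.08,0],
    [0,0,0,-0.08,0],
    [0,0,0,-0.08,0],
    [0,0,0,-0.08,0],
    [0,0,0,-0.08,0]
  ]
}}

```text
t: 22.3
position: [0.433, 0.0118, 0.1335]
tool_rot: [3.141, -0.0, 0.917]
force: [-0.2, 0.1, -4.3]
opening: 0.0434
gripper_force: 62.5
```

>>> {"method": "carry_out", "body": {
  "motion": [
    [0,0,0,-0.08,0],
    [0,0,0,-0.08,0],
    [0,0,0,-0.08,0],
    [0,0,0,-0.08,0],
    [0,0,0,-0.078,0]
  ]
}}

```text
t: 22.8
position: [0.433, 0.0118, 0.1335]
tool_rot: [3.141, 0.0, 1.542]
force: [0.6, -0.9, -3.6]
opening: 0.0433
gripper_force: 62.3
```

Run:
```python
from h import *
where()
```

```text
t22.8 tcp uw [ 0.0027 -0.1872] z0.1335 yaw 88.36 rp [3.141 0.   ] open0.0433 F62.3 f [ 0.6 -0.9 -3.6]
```

>>> {"method": "carry_out", "body": {
  "motion": [
    [-0.005,0.374,0,0,0],
    [-0.005,0.374,0,0,0],
    [-0.005,0.374,0,0,0],
    [-0.005,0.374,0,0,0],
    [-0.005,0.374,0,0,0]
  ]
}}

```text
t: 23.3
position: [0.6211, 0.0029, 0.1335]
tool_rot: [-3.141, -0.0, 1.537]
force: [0.8, -0.9, -3.2]
opening: 0.0429
gripper_force: 62.7
```

>>> {"method": "carry_out", "body": {
  "motion": [
    [0,0,0.2,0,0],
    [0,0,0.2,0,0],
    [0,0,0.1,0,0],
    [0,0,0.05,0,0],
    [0,0,0,0,0]
  ]
}}

```text
t: 23.8
position: [0.62, 0.0028, 0.0781]
tool_rot: [-3.141, -0.0, 1.537]
force: [-1.0, -0.3, -4.5]
opening: 0.0433
gripper_force: 63.2
```

>>> {"method": "carry_out", "body": {
  "motion": [
    [0,0,0.03,0,0],
    [0,0,0.02,0,0],
    [0,0,0.01,0,0],
    [0,0,0,0,0],
    [0,0,0,0,0]
  ]
}}

```text
t: 24.3
position: [0.6204, 0.0027, 0.073]
tool_rot: [3.141, 0.0, 1.537]
force: [-4.0, -1.6, 4.9]
opening: 0.0432
gripper_force: 64.3
```

Run:
```python
from h import *
where()
```

```text
t24.3 tcp uw [0.0002 0.0004] z0.0730 yaw 88.04 rp [3.141 0.   ] open0.0432 F64.3 f [-4.  -1.6  4.9]
```

>>> {"method": "carry_out", "body": {
  "motion": [
    [0,0,0,0,0.55],
    [0,0,0,0,0.7],
    [0,0,0,0,0.85],
    [0,0,0,0,0.85],
    [0,0,0,0,0.85]
  ]
}}

```text
t: 24.8
position: [0.6202, 0.0028, 0.0718]
tool_rot: [3.142, -0.0, 1.537]
force: [0.8, 0.7, -0.5]
opening: 0.0725
gripper_force: 0.0
```

>>> {"method": "carry_out", "body": {
  "motion": [
    [0,0,-0.2,0,0.9],
    [0,0,-0.4,0,1],
    [0,0,-0.3,0,1],
    [0.228,-0.319,0,0,1],
    [0.228,-0.319,0,0,1]
  ]
}}

```text
t: 25.3
position: [0.5575, 0.0506, 0.1624]
tool_rot: [3.14, 0.0, 1.535]
force: [-0.6, 0.5, -0.9]
opening: 0.085
gripper_force: 0.0
```

>>> {"method": "carry_out", "body": {
  "motion": [
    [0.228,-0.319,0,0,1],
    [0.228,-0.319,0,0,1],
    [0.228,-0.319,0,0,1],
    [0.228,-0.319,0,0,1],
    [0,0,0,-0.073,1]
  ]
}}

```text
t: 25.8
position: [0.4305, 0.1481, 0.162]
tool_rot: [-3.141, -0.001, 1.656]
force: [0.0, -0.6, 0.9]
opening: 0.0852
gripper_force: 0.0
```

>>> {"method": "carry_out", "body": {
  "motion": [
    [0,0,0.2,-0.073,1],
    [0,0,0.2,-0.073,1],
    [0,0,0.2,-0.074,1],
    [0,0,0,0,1]
  ]
}}

```text
t: 26.2
position: [0.4323, 0.1459, 0.1001]
tool_rot: [-3.138, -0.001, 1.998]
force: [0.0, -0.2, 0.3]
opening: 0.0854
gripper_force: 0.0
```

Run:
```python
from h import *
where();wblock();survey()
```

```text
t26.2 tcp uw [ 0.1368 -0.1926] z0.1001 yaw 114.47 rp [-3.138e+00 -1.000e-03] open0.0854 F0.0 f [ 0.  -0.2  0.3]
wrist slate uw [ 0.1362 -0.1909] 80x44 yaw -65.6 z0.0443 [ 219  159   64  103 6188]
slate uw [ 0.3131 -0.031 ] 80x43 bedang -14.9 z0.0449
slate uw [-0.3201 -0.0257] 78x45 bedang -4.2 z0.0443
slate uw [ 0.0006 -0.0012] 79x43 bedang -89.8 z0.1037
slate uw [-0.084  -0.0007] 80x43 bedang -89.4 z0.1037
pot uw [ 0.3442 -0.2072] r46.5
```

>>> {"method": "carry_out", "body": {
  "motion": [
    [0,0,0.3,0,1],
    [0,0,0.3,0,1],
    [0,0,0.2,0,1],
    [0,0,0.08,0,1],
    [0,0,0,0,0.6]
  ]
}}

```text
t: 26.8
position: [0.4338, 0.146, 0.0141]
tool_rot: [3.142, 0.0, 1.995]
force: [-0.2, 0.2, -0.3]
opening: 0.0729
gripper_force: 0.0
```

>>> {"method": "carry_out", "body": {
  "motion": [
    [0,0,0,0,0.3],
    [0,0,0,0,0],
    [0,0,0,0,0],
    [0,0,0,0,0],
    [0,0,0,0,0]
  ]
}}

```text
t: 27.3
position: [0.4343, 0.1461, 0.0152]
tool_rot: [3.139, 0.001, 1.997]
force: [-1.1, -1.3, 8.3]
opening: 0.043
gripper_force: 62.5
```

>>> {"method": "carry_out", "body": {
  "motion": [
    [0,0,0,0,0],
    [0,0,-0.1,0,0],
    [0,0,-0.3,0.073,0],
    [0,0,-0.4,0.073,0],
    [0,0,-0.4,0.073,0]
  ]
}}

```text
t: 27.8
position: [0.4329, 0.146, 0.1358]
tool_rot: [-3.141, -0.0, 1.648]
force: [1.5, -0.3, -3.6]
opening: 0.0431
gripper_force: 62.4
```

>>> {"method": "carry_out", "body": {
  "motion": [
    [0,0,0,0.074,0],
    [0,0,0,0,0]
  ]
}}

```text
t: 28.0
position: [0.4336, 0.1461, 0.1352]
tool_rot: [3.139, -0.0, 1.536]
force: [-0.3, -0.2, -3.5]
opening: 0.0432
gripper_force: 62.6
```

Run:
```python
from h import *
where()
```

```text
t28.0 tcp uw [ 0.137  -0.1913] z0.1352 yaw 87.98 rp [ 3.139 -0.   ] open0.0432 F62.6 f [-0.3 -0.2 -3.5]
```

>>> {"method": "carry_out", "body": {
  "motion": [
    [-0.105,0.383,0,0,0],
    [-0.105,0.383,0,0,0],
    [-0.105,0.383,0,0,0],
    [-0.105,0.383,0,0,0],
    [-0.105,0.383,0,0,0]
  ]
}}

```text
t: 28.5
position: [0.6238, 0.0865, 0.1328]
tool_rot: [-3.139, -0.0, 1.54]
force: [0.1, 0.9, -4.5]
opening: 0.0432
gripper_force: 62.7
```

>>> {"method": "carry_out", "body": {
  "motion": [
    [0,0,0.2,0,0],
    [0,0,0.2,0,0],
    [0,0,0.1,0,0],
    [0,0,0.05,0,0],
    [0,0,0,0,0]
  ]
}}

```text
t: 29.0
position: [0.6228, 0.0871, 0.0785]
tool_rot: [-3.141, 0.0, 1.538]
force: [0.1, 0.1, -3.7]
opening: 0.0432
gripper_force: 63.2
```

>>> {"method": "carry_out", "body": {
  "motion": [
    [0,0,0.03,0,0],
    [0,0,0.02,0,0],
    [0,0,0.01,0,0],
    [0,0,0,0,0],
    [0,0,0,0,0]
  ]
}}

```text
t: 29.5
position: [0.6234, 0.0871, 0.0742]
tool_rot: [3.14, 0.0, 1.537]
force: [-4.7, -0.3, 6.0]
opening: 0.043
gripper_force: 64.2
```

Run:
```python
from h import *
where()
```

```text
t29.5 tcp uw [0.0847 0.0005] z0.0742 yaw 88.06 rp [3.14 0.  ] open0.0430 F64.2 f [-4.7 -0.3  6. ]
```

>>> {"method": "carry_out", "body": {
  "motion": [
    [0,0,0,0,0.55],
    [0,0,0,0,0.7],
    [0,0,0,0,0.85],
    [0,0,0,0,0.85],
    [0,0,0,0,0.85]
  ]
}}

```text
t: 30.0
position: [0.6231, 0.087, 0.0728]
tool_rot: [3.142, -0.0, 1.537]
force: [-0.1, 0.8, -0.3]
opening: 0.0725
gripper_force: 0.0
```

>>> {"method": "carry_out", "body": {
  "motion": [
    [0,0,-0.2,0,0.9],
    [0,0,-0.4,0,1],
    [0,0,-0.4,0,1],
    [0,0,-0.4,0,1],
    [0,0,-0.2,0,1]
  ]
}}

```text
t: 30.5
position: [0.6238, 0.0871, 0.2368]
tool_rot: [3.136, 0.0, 1.537]
force: [-0.3, 0.3, 0.2]
opening: 0.0852
gripper_force: 0.0
```

>>> {"method": "carry_out", "body": {
  "motion": [
    [-0.368,-0.167,0,0,1],
    [-0.368,-0.167,0,0,1],
    [-0.368,-0.167,0,0,1],
    [-0.368,-0.167,0,0,1],
    [-0.368,-0.167,0,0,1]
  ]
}}

```text
t: 31.0
position: [0.5325, -0.0953, 0.2329]
tool_rot: [3.141, 0.0, 1.537]
force: [0.3, -0.6, 0.4]
opening: 0.0855
gripper_force: 0.0
```

>>> {"method": "carry_out", "body": {
  "motion": [
    [-0.368,-0.167,0,0,1],
    [-0.368,-0.167,0,0,1],
    [-0.368,-0.167,0,0,1],
    [-0.368,-0.167,0,0,1],
    [-0.368,-0.167,0,0,1]
  ]
}}

```text
t: 31.5
position: [0.4427, -0.2764, 0.233]
tool_rot: [3.141, 0.0, 1.537]
force: [0.6, -0.7, 0.6]
opening: 0.0854
gripper_force: 0.0
```

>>> {"method": "carry_out", "body": {
  "motion": [
    [-0.368,-0.167,0,0,1],
    [-0.368,-0.167,0,0,1],
    [0,0,0,0,1]
  ]
}}

```text
t: 31.8
position: [0.4057, -0.351, 0.2325]
tool_rot: [-3.141, 0.001, 1.532]
force: [0.5, 0.3, 0.3]
opening: 0.0857
gripper_force: 0.0
```

Run:
```python
from h import *
where();brush();survey()
```

```text
t31.8 tcp uw [-0.3607 -0.2019] z0.2325 yaw 87.78 rp [-3.141e+00  1.000e-03] open0.0857 F0.0 f [0.5 0.3 0.3]
brush top uw [-0.3555 -0.1992] r12.8
slate uw [ 0.3133 -0.031 ] 80x44 bedang -15.8 z0.0450
slate uw [-0.3199 -0.0255] 78x46 bedang -5.2 z0.0444
slate uw [ 0.0856 -0.0009] 80x43 bedang 89.3 z0.1036
slate uw [ 0.001  -0.0011] 79x43 bedang -89.1 z0.1037
slate uw [-0.0839 -0.0008] 79x43 bedang -89.2 z0.1035
pot uw [ 0.342  -0.2075] r48.0
```

>>> {"method": "carry_out", "body": {
  "motion": [
    [0.04,0.02,0.36,0,1],
    [0,0,0.36,0,1],
    [0,0,0.36,0,1],
    [0,0,0.26,0,1],
    [0,0,0.12,0,1]
  ]
}}

```text
t: 32.4
position: [0.4099, -0.3417, 0.0848]
tool_rot: [-3.14, -0.003, 1.538]
force: [-0.3, 0.2, 0.2]
opening: 0.0852
gripper_force: 0.0
```

>>> {"method": "carry_out", "body": {
  "motion": [
    [0,0,0,0,0],
    [0,0,0,0,0],
    [0,0,0,0,0],
    [0,0,0,0,0],
    [0,0,0,0,0]
  ],
  "grip_force": 40
}}

```text
t: 32.9
position: [0.4102, -0.344, 0.0878]
tool_rot: [3.14, 0.001, 1.537]
force: [-0.2, 0.5, 5.0]
opening: 0.0248
gripper_force: 39.4
```

>>> {"method": "carry_out", "body": {
  "motion": [
    [0,0,0,0,0],
    [0,0,0,0,0]
  ]
}}

```text
t: 33.1
position: [0.4102, -0.344, 0.0878]
tool_rot: [3.14, 0.001, 1.537]
force: [0.7, 1.3, 6.2]
opening: 0.0253
gripper_force: 39.5
```

Run:
```python
from h import *
where()
```

```text
t33.1 tcp uw [-0.3536 -0.1975] z0.0878 yaw 88.04 rp [3.14e+00 1.00e-03] open0.0253 F39.5 f [0.7 1.3 6.2]
```

>>> {"method": "carry_out", "body": {
  "motion": [
    [0,0,-0.1,0,0],
    [0,0,-0.3,0,0],
    [0,0,-0.4,0,0],
    [0.3,0,0,0,0],
    [0.4,0,0,0,0]
  ]
}}

```text
t: 33.6
position: [0.4123, -0.2739, 0.1681]
tool_rot: [3.14, 0.002, 1.535]
force: [1.0, 0.7, -1.1]
opening: 0.0253
gripper_force: 39.6
```

>>> {"method": "carry_out", "body": {
  "motion": [
    [0.4,0,0,0,0],
    [0.4,0,0,0,0],
    [0.4,0,0,0,0],
    [0.4,0,0,0,0],
    [0.4,0,0,0,0]
  ]
}}

```text
t: 34.1
position: [0.4188, -0.0721, 0.1673]
tool_rot: [3.141, 0.0, 1.536]
force: [1.1, -0.5, -1.4]
opening: 0.025
gripper_force: 39.6
```

>>> {"method": "carry_out", "body": {
  "motion": [
    [0.4,0,0,0,0],
    [0.4,0,0,0,0],
    [0.4,0,0,0,0],
    [0.4,0,0,0,0],
    [0.4,0,0,0,0]
  ]
}}

```text
t: 34.6
position: [0.4256, 0.1278, 0.1674]
tool_rot: [3.141, 0.0, 1.537]
force: [0.4, -0.2, -0.5]
opening: 0.0254
gripper_force: 39.6
```

>>> {"method": "carry_out", "body": {
  "motion": [
    [0.4,0,0,0,0],
    [0.4,0,0,0,0],
    [0.4,0,0,0,0],
    [0.4,0,0,0,0],
    [0.2,0,0,0,0]
  ]
}}

```text
t: 35.1
position: [0.4315, 0.3087, 0.1672]
tool_rot: [3.142, -0.0, 1.539]
force: [0.4, -0.2, -1.1]
opening: 0.0253
gripper_force: 39.5
```

Run:
```python
from h import *
where();survey()
```

```text
t35.1 tcp uw [ 0.2994 -0.1991] z0.1672 yaw 88.16 rp [ 3.142 -0.   ] open0.0253 F39.5 f [ 0.4 -0.2 -1.1]
slate uw [ 0.313  -0.0312] 80x43 bedang -14.7 z0.0451
slate uw [-0.3197 -0.0258] 79x45 bedang -4.9 z0.0442
slate uw [ 0.0854 -0.0011] 80x43 bedang 89.6 z0.1039
slate uw [ 0.0011 -0.0011] 79x43 bedang -88.2 z0.1037
slate uw [-0.084  -0.0004] 80x43 bedang -90.0 z0.1035
pot uw [ 0.3403 -0.2061] r47.8
```

>>> {"method": "carry_out", "body": {
  "motion": [
    [0.22,-0.04,0,0,0],
    [0.22,-0.03,0.1,0,0],
    [0,0,0.2,0,0],
    [0,0,0.2,0,0],
    [0,0,0.15,0,0]
  ]
}}

```text
t: 35.65
position: [0.4262, 0.3499, 0.101]
tool_rot: [-3.14, 0.001, 1.537]
force: [-0.4, -0.0, -1.2]
opening: 0.0248
gripper_force: 39.5
```

>>> {"method": "carry_out", "body": {
  "motion": [
    [0,0,0,0,0],
    [0,0,0,0,0],
    [0,0,0,0,0],
    [0,0,0,0,0]
  ]
}}

```text
t: 36.05
position: [0.427, 0.3504, 0.1027]
tool_rot: [3.14, -0.001, 1.537]
force: [0.4, -0.5, -1.4]
opening: 0.0253
gripper_force: 39.5
```

Run:
```python
from h import *
where();survey()
```

```text
t36.0 tcp uw [ 0.3409 -0.2051] z0.1027 yaw 88.04 rp [ 3.14e+00 -1.00e-03] open0.0253 F39.5 f [ 0.4 -0.5 -1.4]
slate uw [ 0.3132 -0.0309] 80x43 bedang -15.3 z0.0450
slate uw [-0.32   -0.0254] 79x45 bedang -5.3 z0.0442
slate uw [ 0.0854 -0.0012] 80x43 bedang -89.9 z0.1039
slate uw [ 0.001 -0.001] 79x43 bedang -89.2 z0.1038
slate uw [-0.084  -0.0006] 80x43 bedang -89.9 z0.1034
pot uw [ 0.3411 -0.2074] r47.5
```

>>> {"method": "carry_out", "body": {
  "motion": [
    [0,0,-0.3,0,0],
    [0,0,-0.4,0,0],
    [0,0,-0.4,0,0],
    [0,0,-0.2,0,0],
    [-0.307,0.256,0,0,0]
  ]
}}

```text
t: 36.6
position: [0.4506, 0.3212, 0.2359]
tool_rot: [3.136, -0.004, 1.541]
force: [1.5, 0.2, -2.7]
opening: 0.025
gripper_force: 39.6
```

>>> {"method": "carry_out", "body": {
  "motion": [
    [-0.307,0.256,0,0,0],
    [-0.307,0.256,0,0,0],
    [-0.307,0.256,0,0,0],
    [-0.307,0.256,0,0,0],
    [-0.307,0.256,0,0,0]
  ]
}}

```text
t: 37.1
position: [0.5746, 0.1595, 0.2323]
tool_rot: [3.141, -0.0, 1.537]
force: [0.3, 0.8, -1.6]
opening: 0.0252
gripper_force: 39.6
```

>>> {"method": "carry_out", "body": {
  "motion": [
    [-0.307,0.256,0,0,0],
    [-0.307,0.256,0,0,0],
    [0,0,0.15,0,0],
    [0,0,0.15,0,0],
    [0,0,0.1,0,0]
  ]
}}

```text
t: 37.6
position: [0.6227, 0.0976, 0.1909]
tool_rot: [-3.141, -0.0, 1.536]
force: [-0.0, -0.2, -0.9]
opening: 0.0252
gripper_force: 39.6
```

>>> {"method": "carry_out", "body": {
  "motion": [
    [0,0,0.05,0,0],
    [0,0,0,0,0],
    [0,0,0,0,0]
  ]
}}

```text
t: 37.9
position: [0.6231, 0.098, 0.1876]
tool_rot: [3.14, 0.0, 1.537]
force: [0.3, -0.3, -1.5]
opening: 0.0253
gripper_force: 39.6
```

Run:
```python
from h import *
where();f,P,M,K=grab("side");cv2.imwrite("pics/s4.png",cv2.resize(f[130:290,130:330],None,fx=3,fy=3,interpolation=3)[...,::-1])
```

```text
t37.9 tcp uw [ 0.0956 -0.0003] z0.1876 yaw 88.06 rp [3.14 0.  ] open0.0253 F39.6 f [ 0.3 -0.3 -1.5]
```

View pics/s4.png

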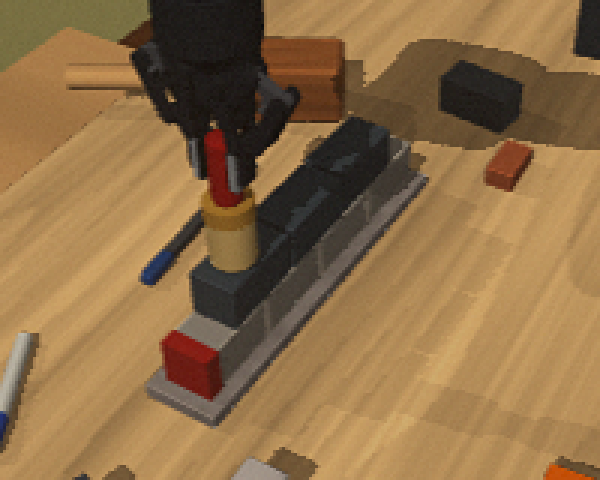

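The brush is just above the red-end block of the new course. I'll lower it 3 mm and sweep.

>>> {"method": "carry_out", "body": {
  "motion": [
    [0,0,0.03,0,0],
    [0,0,0,0,0],
    [0,0,0,0,0],
    [0,0,0,0,0],
    [-0.2,0,0,0,0]
  ]
}}

```text
t: 38.45
position: [0.6221, 0.0793, 0.1839]
tool_rot: [3.141, -0.001, 1.539]
force: [-0.3, -0.6, -1.4]
opening: 0.0252
gripper_force: 39.7
```

>>> {"method": "carry_out", "body": {
  "motion": [
    [-0.25,0,0,0,0],
    [-0.25,0,0,0,0],
    [-0.25,0,0,0,0],
    [-0.25,0,0,0,0],
    [-0.25,0,0,0,0]
  ]
}}

```text
t: 38.95
position: [0.6178, -0.0481, 0.1839]
tool_rot: [3.141, 0.0, 1.537]
force: [0.3, 0.1, -1.7]
opening: 0.0248
gripper_force: 39.7
```

>>> {"method": "carry_out", "body": {
  "motion": [
    [-0.25,0,0,0,0],
    [-0.2,0,0,0,0],
    [0,0,0,0,0],
    [0,0,0,0,0],
    [0,0,0,0,0]
  ]
}}

```text
t: 39.45
position: [0.6164, -0.0911, 0.1838]
tool_rot: [3.142, -0.0, 1.538]
force: [-0.7, 0.9, -0.7]
opening: 0.0247
gripper_force: 39.7
```

Run:
```python
from h import *
where()
```

```text
t39.5 tcp uw [-0.0937 -0.0003] z0.1838 yaw 88.09 rp [ 3.142 -0.   ] open0.0247 F39.7 f [-0.7  0.9 -0.7]
```

>>> {"method": "carry_out", "body": {
  "motion": [
    [0,0,-0.2,0,0],
    [-0.29,-0.22,0,0,0],
    [-0.29,-0.22,0,0,0],
    [-0.29,-0.22,0,0,0],
    [-0.29,-0.22,0,0,0]
  ]
}}

```text
t: 39.95
position: [0.5238, -0.2049, 0.204]
tool_rot: [3.141, 0.0, 1.538]
force: [-0.2, -1.0, -1.5]
opening: 0.025
gripper_force: 39.7
```

>>> {"method": "carry_out", "body": {
  "motion": [
    [-0.29,-0.22,0,0,0],
    [-0.29,-0.22,0,0,0],
    [-0.29,-0.22,0,0,0],
    [-0.29,-0.22,0,0,0],
    [-0.29,-0.22,0,0,0]
  ]
}}

```text
t: 40.45
position: [0.4091, -0.3464, 0.2041]
tool_rot: [3.141, 0.0, 1.538]
force: [1.5, -0.8, -0.6]
opening: 0.0251
gripper_force: 39.7
```

>>> {"method": "carry_out", "body": {
  "motion": [
    [0,0,0.3,0,0],
    [0,0,0.3,0,0],
    [0,0,0.3,0,0],
    [0,0,0.15,0,0],
    [0,0,0.06,0,0]
  ]
}}

```text
t: 40.95
position: [0.4096, -0.345, 0.0914]
tool_rot: [-3.14, -0.002, 1.538]
force: [-0.4, 0.9, -1.8]
opening: 0.0251
gripper_force: 39.9
```

>>> {"method": "carry_out", "body": {
  "motion": [
    [0,0,0.03,0,0],
    [0,0,0.01,0,0],
    [0,0,0,0,0]
  ]
}}

```text
t: 41.25
position: [0.4099, -0.3463, 0.0896]
tool_rot: [3.141, 0.001, 1.537]
force: [0.3, 0.4, -2.1]
opening: 0.0252
gripper_force: 39.9
```

Run:
```python
from h import *
where()
```

```text
t41.2 tcp uw [-0.3559 -0.1978] z0.0896 yaw 88.06 rp [3.141e+00 1.000e-03] open0.0252 F39.9 f [ 0.3  0.4 -2.1]
```

>>> {"method": "carry_out", "body": {
  "motion": [
    [0,0,0.02,0,0],
    [0,0,0,0,0],
    [0,0,0,0,0.5],
    [0,0,0,0,0.8],
    [0,0,0,0,1]
  ]
}}

```text
t: 41.75
position: [0.4096, -0.3461, 0.0868]
tool_rot: [-3.142, -0.0, 1.537]
force: [-0.3, 0.5, 0.4]
opening: 0.0682
gripper_force: 0.0
```

>>> {"method": "carry_out", "body": {
  "motion": [
    [0,0,0,0,1],
    [0,0,0,0,1],
    [0,0,0,0,1],
    [0,0,-0.1,0,1],
    [0,0,-0.3,0,1]
  ]
}}

```text
t: 42.25
position: [0.4088, -0.3451, 0.1258]
tool_rot: [-3.138, -0.004, 1.537]
force: [1.6, -0.0, 0.1]
opening: 0.0852
gripper_force: 0.0
```

>>> {"method": "carry_out", "body": {
  "motion": [
    [0,0,-0.4,0,1],
    [0,0,-0.4,0,1],
    [0,0,0,0,1]
  ]
}}

```text
t: 42.55
position: [0.4109, -0.3477, 0.2128]
tool_rot: [3.135, 0.008, 1.537]
force: [0.7, -0.7, -0.9]
opening: 0.0854
gripper_force: 0.0
```

Run:
```python
from h import *
where();brush();survey()
```

```text
t42.5 tcp uw [-0.3573 -0.1967] z0.2128 yaw 88.05 rp [3.135 0.008] open0.0854 F0.0 f [ 0.7 -0.7 -0.9]
brush top uw [-0.3582 -0.1984] r12.6
slate uw [ 0.3133 -0.031 ] 80x44 bedang -15.1 z0.0448
slate uw [-0.3203 -0.0256] 78x46 bedang -5.6 z0.0444
slate uw [ 0.0855 -0.0009] 80x43 bedang 90.0 z0.1037
slate uw [ 0.001  -0.0013] 79x43 bedang -89.4 z0.1037
slate uw [-0.0839 -0.0004] 80x43 bedang -89.9 z0.1036
pot uw [ 0.3664 -0.2358] r48.5
```

The pot was knocked about 4 cm aside by the simulated disturbance but stays upright. No more dips are needed, so I'll carry on with the blocks.

>>> {"method": "carry_out", "body": {
  "motion": [
    [0.074,0.342,0,0,1],
    [0.074,0.342,0,0,1],
    [0.074,0.342,0,0,1],
    [0.074,0.342,0,0,1],
    [0.074,0.342,0,0,1]
  ]
}}

```text
t: 43.15
position: [0.5827, -0.3142, 0.2053]
tool_rot: [-3.139, -0.002, 1.537]
force: [-0.3, -1.0, 0.5]
opening: 0.0855
gripper_force: 0.0
```

>>> {"method": "carry_out", "body": {
  "motion": [
    [0,0,0,-0.085,1],
    [0,0,0.1,-0.085,1],
    [0,0,0.1,-0.085,1],
    [0,0,0.1,-0.085,1],
    [0,0,0.1,-0.085,1]
  ]
}}

```text
t: 43.65
position: [0.5812, -0.3146, 0.1648]
tool_rot: [-3.141, -0.003, 2.21]
force: [0.5, 0.2, -0.7]
opening: 0.0857
gripper_force: 0.0
```

>>> {"method": "carry_out", "body": {
  "motion": [
    [0,0,0.1,-0.085,1],
    [0,0,0.1,-0.085,1],
    [0,0,0.1,-0.085,1],
    [0,0,0.1,-0.085,1],
    [0,0,0.1,-0.085,1]
  ]
}}

```text
t: 44.15
position: [0.5811, -0.3145, 0.1149]
tool_rot: [3.14, -0.003, 2.877]
force: [0.2, 0.1, -0.5]
opening: 0.0852
gripper_force: 0.0
```

>>> {"method": "carry_out", "body": {
  "motion": [
    [0,0,0.1,-0.085,1],
    [0,0,0,0,1],
    [0,0,0,0,1]
  ]
}}

```text
t: 44.45
position: [0.5815, -0.3148, 0.1062]
tool_rot: [3.141, -0.001, 3.002]
force: [0.4, -0.2, 0.2]
opening: 0.0854
gripper_force: 0.0
```

Run:
```python
from h import *
where();wblock()
```

```text
t44.5 tcp uw [-0.3184 -0.0274] z0.1062 yaw 171.99 rp [ 3.141e+00 -1.000e-03] open0.0854 F0.0 f [ 0.4 -0.2  0.2]
wrist slate uw [-0.3232 -0.0239] 80x44 yaw -7.1 z0.0442 [ 212  161   62  101 5818]
```

>>> {"method": "carry_out", "body": {
  "motion": [
    [-0.03,-0.031,0.3,-0.01,1],
    [0,0,0.3,0,1],
    [0,0,0.25,0,1],
    [0,0,0.08,0,1],
    [0,0,0,0,0.6]
  ],
  "grip_force": 60
}}

```text
t: 45.0
position: [0.5841, -0.3183, 0.0134]
tool_rot: [3.141, -0.001, 3.02]
force: [0.3, -0.1, -0.1]
opening: 0.0731
gripper_force: 0.0
```

>>> {"method": "carry_out", "body": {
  "motion": [
    [0,0,0,0,0.3],
    [0,0,0,0,0],
    [0,0,0,0,0],
    [0,0,0,0,0],
    [0,0,0,0,0]
  ]
}}

```text
t: 45.5
position: [0.5852, -0.3189, 0.0158]
tool_rot: [-3.14, 0.003, 3.021]
force: [0.1, 1.8, 6.1]
opening: 0.0427
gripper_force: 64.0
```

Run:
```python
from h import *
where()
```

```text
t45.5 tcp uw [-0.3225 -0.0236] z0.0158 yaw 173.08 rp [-3.14e+00  3.00e-03] open0.0427 F64.0 f [0.1 1.8 6.1]
```

>>> {"method": "carry_out", "body": {
  "motion": [
    [0,0,0,0,0],
    [0,0,-0.1,0,0],
    [0,0,-0.3,0,0],
    [0,0,-0.4,0.085,0],
    [0,0,-0.4,0.085,0]
  ]
}}

```text
t: 46.0
position: [0.5839, -0.3182, 0.1354]
tool_rot: [3.141, -0.001, 2.749]
force: [0.2, -0.2, -3.3]
opening: 0.0425
gripper_force: 62.5
```

>>> {"method": "carry_out", "body": {
  "motion": [
    [0,0,-0.4,0.085,0],
    [0,0,-0.2,0.085,0],
    [0,0,0,0.085,0],
    [0,0,0,0.085,0],
    [0,0,0,0.085,0]
  ]
}}

```text
t: 46.5
position: [0.584, -0.3183, 0.1942]
tool_rot: [-3.141, -0.0, 2.081]
force: [0.5, 0.5, -3.9]
opening: 0.0432
gripper_force: 62.8
```

>>> {"method": "carry_out", "body": {
  "motion": [
    [0,0,0,0.085,0],
    [0,0,0,0.085,0],
    [0,0,0,0.085,0],
    [0,0,0,0.093,0],
    [0,0,0,0,0]
  ]
}}

```text
t: 47.0
position: [0.5841, -0.3183, 0.1941]
tool_rot: [-3.141, -0.0, 1.538]
force: [0.3, -0.0, -3.9]
opening: 0.0432
gripper_force: 62.8
```

Run:
```python
from h import *
where()
```

```text
t47.0 tcp uw [-0.3219 -0.0247] z0.1941 yaw 88.14 rp [-3.141 -0.   ] open0.0432 F62.8 f [ 0.3 -0.  -3.9]
```

>>> {"method": "carry_out", "body": {
  "motion": [
    [0.35,0.031,0,0,0],
    [0.35,0.031,0,0,0],
    [0.35,0.031,0,0,0],
    [0.35,0.031,0,0,0],
    [0.35,0.031,0,0,0]
  ]
}}

```text
t: 47.5
position: [0.605, -0.1426, 0.1941]
tool_rot: [-3.141, 0.0, 1.544]
force: [1.4, -0.1, -3.4]
opening: 0.0428
gripper_force: 62.6
```

>>> {"method": "carry_out", "body": {
  "motion": [
    [0.35,0.031,0,0,0],
    [0.35,0.031,0,0,0],
    [0.35,0.031,0,0,0],
    [0,0,0.25,0,0],
    [0,0,0.25,0,0]
  ]
}}

```text
t: 48.0
position: [0.618, -0.0382, 0.144]
tool_rot: [3.14, 0.0, 1.546]
force: [0.5, -0.1, -4.6]
opening: 0.0434
gripper_force: 62.8
```

>>> {"method": "carry_out", "body": {
  "motion": [
    [0,0,0.15,0,0],
    [0,0,0.05,0,0],
    [0,0,0,0,0]
  ]
}}

```text
t: 48.3
position: [0.6176, -0.0394, 0.1237]
tool_rot: [-3.141, -0.0, 1.542]
force: [0.2, -0.2, -3.4]
opening: 0.043
gripper_force: 62.6
```

Run:
```python
from h import *
where()
```

```text
t48.3 tcp uw [-0.042  -0.0009] z0.1237 yaw 88.34 rp [-3.141 -0.   ] open0.0430 F62.6 f [ 0.2 -0.2 -3.4]
```

>>> {"method": "carry_out", "body": {
  "motion": [
    [0,0,0.03,0.003,0],
    [0,0,0.02,0,0],
    [0,0,0.01,0,0],
    [0,0,0,0,0]
  ]
}}

```text
t: 48.7
position: [0.618, -0.0394, 0.1189]
tool_rot: [3.14, 0.0, 1.535]
force: [-2.1, 1.2, 3.3]
opening: 0.0433
gripper_force: 63.3
```

Run:
```python
from h import *
where()
```

```text
t48.7 tcp uw [-0.042  -0.0005] z0.1189 yaw 87.97 rp [3.14 0.  ] open0.0433 F63.3 f [-2.1  1.2  3.3]
```

>>> {"method": "carry_out", "body": {
  "motion": [
    [0,0,0,0,0.55],
    [0,0,0,0,0.7],
    [0,0,0,0,0.85],
    [0,0,0,0,0.85],
    [0,0,0,0,0.85]
  ]
}}

```text
t: 49.2
position: [0.6178, -0.0394, 0.1178]
tool_rot: [3.142, 0.0, 1.535]
force: [0.7, -0.7, 0.3]
opening: 0.0725
gripper_force: 0.0
```

>>> {"method": "carry_out", "body": {
  "motion": [
    [0,0,-0.2,0,0.9],
    [0,0,-0.4,0,1],
    [0,0,-0.3,0,1],
    [0.355,-0.031,0,0,1],
    [0.355,-0.031,0,0,1]
  ]
}}

```text
t: 49.7
position: [0.6143, 0.032, 0.2088]
tool_rot: [3.14, 0.0, 1.533]
force: [-0.7, 0.2, -0.2]
opening: 0.0851
gripper_force: 0.0
```

>>> {"method": "carry_out", "body": {
  "motion": [
    [0.355,-0.031,0,0,1],
    [0.355,-0.031,0,0,1],
    [0.355,-0.031,0,0,1],
    [0.355,-0.031,0,0,1],
    [0.355,-0.031,0,0,1]
  ]
}}

```text
t: 50.2
position: [0.6047, 0.2112, 0.2079]
tool_rot: [3.141, -0.0, 1.535]
force: [-0.1, -0.9, 0.5]
opening: 0.0859
gripper_force: 0.0
```

>>> {"method": "carry_out", "body": {
  "motion": [
    [0.355,-0.031,0,0,1],
    [0.355,-0.031,0,0,1],
    [0.355,-0.031,0,0,1],
    [0,0,0,-0.083,1],
    [0,0,0.1,-0.083,1]
  ]
}}

```text
t: 50.7
position: [0.5996, 0.3179, 0.1986]
tool_rot: [3.139, -0.0, 1.803]
force: [0.1, 0.4, -0.9]
opening: 0.0856
gripper_force: 0.0
```

>>> {"method": "carry_out", "body": {
  "motion": [
    [0,0,0.1,-0.083,1],
    [0,0,0.1,-0.083,1],
    [0,0,0.15,-0.083,1],
    [0,0,0.15,-0.083,1],
    [0,0,0.1,-0.083,1]
  ]
}}

```text
t: 51.2
position: [0.5991, 0.3164, 0.1365]
tool_rot: [-3.14, -0.001, 2.453]
force: [-0.1, 0.4, 0.6]
opening: 0.0857
gripper_force: 0.0
```

>>> {"method": "carry_out", "body": {
  "motion": [
    [0,0,0.1,-0.083,1],
    [0,0,0.1,-0.083,1],
    [0,0,0.1,-0.083,1],
    [0,0,0,0,1],
    [0,0,0,0,1]
  ]
}}

```text
t: 51.7
position: [0.5996, 0.3165, 0.108]
tool_rot: [3.142, 0.0, 2.835]
force: [-1.0, -0.0, 0.2]
opening: 0.0854
gripper_force: 0.0
```

Run:
```python
from h import *
where();wblock();survey()
```

```text
t51.7 tcp uw [ 0.3131 -0.0314] z0.1080 yaw 162.45 rp [3.142 0.   ] open0.0854 F0.0 f [-1.  -0.   0.2]
wrist slate uw [ 0.3122 -0.0305] 80x44 yaw -17.2 z0.0442 [ 218  156   61  101 5838]
slate uw [ 0.3194 -0.052 ] 44x37 bedang 70.5 z0.0452
slate uw [ 0.0855 -0.0009] 80x43 bedang 90.0 z0.1039
slate uw [ 0.013  -0.0005] 55x45 bedang 89.3 z0.1037
slate uw [-0.1024  0.0003] 44x43 bedang 0.4 z0.1036
slate uw [-0.0408 -0.0012] 80x44 bedang 89.9 z0.1476
pot uw [ 0.3307 -0.2295] r31.6
```

>>> {"method": "carry_out", "body": {
  "motion": [
    [0,0,0.3,0,1],
    [0,0,0.3,0,1],
    [0,0,0.25,0,1],
    [0,0,0.1,0,1],
    [0,0,0,0,0.6]
  ]
}}

```text
t: 52.3
position: [0.5991, 0.3164, 0.0121]
tool_rot: [-3.141, -0.001, 2.838]
force: [0.5, -0.3, 1.1]
opening: 0.0731
gripper_force: 0.0
```

>>> {"method": "carry_out", "body": {
  "motion": [
    [0,0,0,0,0.3],
    [0,0,0,0,0],
    [0,0,0,0,0],
    [0,0,0,0,0],
    [0,0,0,0,0]
  ]
}}

```text
t: 52.8
position: [0.6005, 0.3169, 0.0149]
tool_rot: [3.14, 0.003, 2.839]
force: [-1.0, 0.4, 6.6]
opening: 0.0432
gripper_force: 64.0
```

>>> {"method": "carry_out", "body": {
  "motion": [
    [0,0,0,0,0],
    [0,0,-0.1,0,0],
    [0,0,-0.3,0,0],
    [0,0,-0.4,0.083,0],
    [0,0,-0.4,0.083,0]
  ]
}}

```text
t: 53.3
position: [0.5989, 0.3163, 0.1342]
tool_rot: [-3.14, -0.001, 2.573]
force: [0.4, 0.2, -3.6]
opening: 0.0426
gripper_force: 62.7
```

>>> {"method": "carry_out", "body": {
  "motion": [
    [0,0,-0.4,0.083,0],
    [0,0,-0.3,0.083,0],
    [0,0,0,0.083,0],
    [0,0,0,0.083,0],
    [0,0,0,0.083,0]
  ]
}}

```text
t: 53.8
position: [0.5991, 0.3164, 0.2031]
tool_rot: [-3.141, -0.0, 1.921]
force: [0.1, -0.1, -4.5]
opening: 0.0429
gripper_force: 63.0
```

>>> {"method": "carry_out", "body": {
  "motion": [
    [0,0,0,0.083,0],
    [0,0,0,0.083,0],
    [0,0,0,0.081,0],
    [0,0,0,0,0]
  ]
}}

```text
t: 54.2
position: [0.5992, 0.3164, 0.203]
tool_rot: [-3.141, 0.0, 1.537]
force: [-0.6, 0.8, -2.7]
opening: 0.0431
gripper_force: 62.9
```

Run:
```python
from h import *
where()
```

```text
t54.2 tcp uw [ 0.313  -0.0318] z0.2030 yaw 88.07 rp [-3.141  0.   ] open0.0431 F62.9 f [-0.6  0.8 -2.7]
```

>>> {"method": "carry_out", "body": {
  "motion": [
    [-0.337,0.039,0,0,0],
    [-0.337,0.039,0,0,0],
    [-0.337,0.039,0,0,0],
    [-0.337,0.039,0,0,0],
    [-0.337,0.039,0,0,0]
  ]
}}

```text
t: 54.7
position: [0.6132, 0.1461, 0.203]
tool_rot: [-3.141, 0.0, 1.542]
force: [0.4, -0.2, -3.0]
opening: 0.0433
gripper_force: 62.6
```

>>> {"method": "carry_out", "body": {
  "motion": [
    [-0.337,0.039,0,0,0],
    [-0.337,0.039,0,0,0],
    [-0.337,0.039,0,0,0],
    [0,0,0.25,0,0],
    [0,0,0.25,0,0]
  ]
}}

```text
t: 55.2
position: [0.622, 0.0448, 0.1529]
tool_rot: [3.14, 0.0, 1.54]
force: [0.3, 0.0, -3.9]
opening: 0.0434
gripper_force: 62.9
```

>>> {"method": "carry_out", "body": {
  "motion": [
    [0,0,0.2,0,0],
    [0,0,0.09,0,0],
    [0,0,0,0,0]
  ]
}}

```text
t: 55.5
position: [0.6214, 0.0461, 0.1231]
tool_rot: [-3.14, -0.0, 1.54]
force: [0.5, 0.6, -3.0]
opening: 0.0435
gripper_force: 62.7
```

Run:
```python
from h import *
where()
```

```text
t55.5 tcp uw [ 0.0436 -0.0001] z0.1231 yaw 88.24 rp [-3.14 -0.  ] open0.0435 F62.7 f [ 0.5  0.6 -3. ]
```

>>> {"method": "carry_out", "body": {
  "motion": [
    [0,0,0.03,0.002,0],
    [0,0,0.02,0,0],
    [0,0,0.01,0,0],
    [0,0,0,0,0],
    [0,0,0,0,0]
  ]
}}

```text
t: 56.0
position: [0.622, 0.046, 0.1181]
tool_rot: [3.141, 0.0, 1.535]
force: [-1.0, -0.3, -2.8]
opening: 0.0431
gripper_force: 62.7
```

Run:
```python
from h import *
where()
```

```text
t56.0 tcp uw [0.0436 0.0004] z0.1181 yaw 87.96 rp [3.141 0.   ] open0.0431 F62.7 f [-1.  -0.3 -2.8]
```

Contact is only partial so far, so I'll lower 1.5 mm more and release.

>>> {"method": "carry_out", "body": {
  "motion": [
    [0,0,0.015,0,0],
    [0,0,0,0,0],
    [0,0,0,0,0.55],
    [0,0,0,0,0.7],
    [0,0,0,0,0.85]
  ]
}}

```text
t: 56.5
position: [0.622, 0.046, 0.1164]
tool_rot: [3.141, 0.0, 1.535]
force: [0.3, -0.1, -1.5]
opening: 0.0715
gripper_force: 0.0
```

>>> {"method": "carry_out", "body": {
  "motion": [
    [0,0,0,0,0.85],
    [0,0,0,0,0.85],
    [0,0,-0.2,0,0.9],
    [0,0,-0.4,0,1],
    [0,0,-0.4,0,1]
  ]
}}

```text
t: 57.0
position: [0.6215, 0.046, 0.2172]
tool_rot: [-3.14, -0.0, 1.535]
force: [-0.1, -0.7, 0.3]
opening: 0.0856
gripper_force: 0.0
```

>>> {"method": "carry_out", "body": {
  "motion": [
    [0,-0.4,0,0,1],
    [0,-0.4,0,0,1],
    [0,-0.4,0,0,1],
    [0,-0.4,0,0,1],
    [0,0,0,0,1]
  ]
}}

```text
t: 57.5
position: [0.4582, 0.0524, 0.2162]
tool_rot: [-3.14, -0.0, 1.536]
force: [-0.4, -0.6, 0.1]
opening: 0.0852
gripper_force: 0.0
```

Run:
```python
from h import *
where();survey();brush("top")
f,P,M,K=grab("side");cv2.imwrite("pics/s5.png",cv2.resize(f[60:384,100:400],None,fx=1.8,fy=1.8)[...,::-1])
```

```text
t57.5 tcp uw [ 0.0442 -0.1634] z0.2162 yaw 87.98 rp [-3.14 -0.  ] open0.0852 F0.0 f [-0.4 -0.6  0.1]
slate uw [ 0.1029 -0.0012] 44x43 bedang 89.5 z0.1037
slate uw [-0.1019 -0.0003] 44x43 bedang 89.5 z0.1036
slate uw [ 0.0446 -0.0007] 80x43 bedang 89.6 z0.1476
slate uw [-0.0408 -0.0018] 80x43 bedang 90.0 z0.1477
pot uw [ 0.3659 -0.2355] r48.3
brush top uw [-0.3559 -0.1997] r12.7
```

View pics/s5.png

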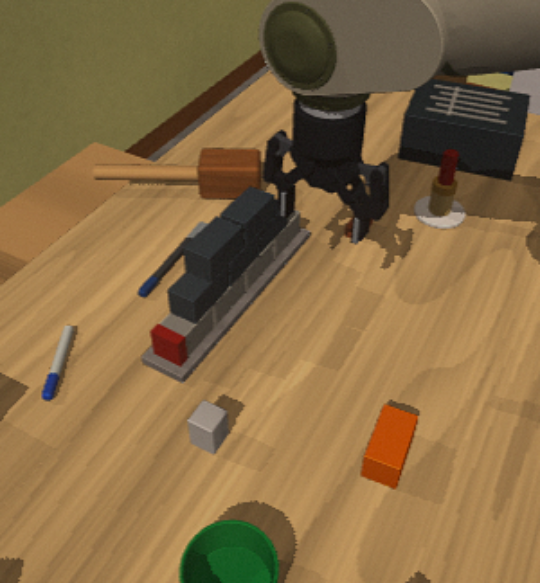

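The picture shows both courses laid on the row, brush upright on the saucer, pot upright and the bystanders untouched. Block errors are about 3 mm or less, so I'm handing in.

```bash
python3 -c "
from h import *
print(sign_off())"
```

```text
the job is handed in; nothing more can be done
None
```

The job is handed in, but `sign_off()` gave no verdict: both dips and sweeps were carried out (no contact force showed in the sweeps, so the brush height there is calculated), five blocks are laid within about 3 mm of their places by camera, the brush is upright on its saucer, and the pot is upright, though the simulator knocked it about 4 cm aside.

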